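Mix the pigment jars under the amber hood

ROBOT

A 6-joint arm with a two-finger parallel gripper is mounted at the origin on the work surface. World frame = base frame: x ahead of the robot, y to its left, z up, the work surface at z = 0. Lengths are in mm, angles in rad, forces in N, time in s.
With the tool pointing down it reaches from about 300 to 950 mm from the base axis. Payload 3.1 kg.
Tool frame: the origin (TCP) lies on the centre line of the jaws, within the pads' length; the fingertips stand arm.finger_overhang ahead of it and the grasp point (between the pads) lies 8 mm behind it (arm.finger_overhang is the distance from the TCP to the fingertips, in mm); z points along the fingers, x is the direction in which the jaws open and shut, and the axes are right-handed (so a half turn about z gives the same grasp; the last joint's range is limited). The gripper opens to 85 mm and grips with 20 to 120 N. Pads are 22 mm wide; open, the fingers measure 114 mm over their backs; the gripper's body (76 mm by 85 mm) begins 54 mm behind the grasp point. The pads swing forward as they close: fully open they stand 13 mm farther back than shut.
Start: joints at [1.127, 0.308, 1.634, -0, 1.2, -0.07], TCP at [228.248, 581.838, 242.272] pointing down, gripper open.
Joint ranges: [-3.06, 3.06], [-0.79, 1.96], [0.05, 2.63], [-1.19, 4.34], [0.05, 2.64], [-2.94, 2.94]. Speed limits (rad/s): [2.79, 2.79, 3.14, 3.14, 3.14, 3.14].

INTERFACE

Orientations are given as a rotation vector (axis times angle).
In Python, from rig import arm gives the robot as it stands. The module is installed in compiled form; this text tells all that it offers.
- The arm moves only by the tool carry_out, never from a script. Its arguments are lists of equal length, an entry for each row: "delta_rot": the turn, a rotation vector about the tool's x, y, z in degrees, a list of three; "offset": the shift along the tool's x, y, z in cm, a list of three; "grip": the closure, from -1 (fully open) to 1 (shut), so that 0 is half open. A call has 1 to 12 rows; each row shifts and turns the pose as measured when the row begins, along the tool's axes as they then stand; what a row does not reach is not made up. A row lasts 1/10 s, in which the tool goes at most 50 mm and 8.59 degrees, less where a joint would pass 70% of its speed; a pose out of reach is approached as far as the arm can. A call is refused whole if a number of a shift passes 5 or a number of a turn 8.59, either way. A call with a gripper value outside its range is refused whole. The fingers move at their own pace and stop on an object; the grip force is fixed at half the most. Time passes only in rows, so rows that do not move let the fingers close. It gives the time, the measured TCP pose, the force and the opening at its end, in the units of the state.
- arm.state(): the state, without advancing time (a new reading comes with each control period).
- arm.read_camera(name): name is "scene" or "top"; returns a dict with "image" (420x560x3 uint8, red, green, blue), "camera_matrix" (3x3 intrinsics, pixels), "rvec" (rotation vector, rad) and "tvec" (3), from world to camera coordinates, as OpenCV has them. Camera axes: x right, y down, z forward; pixel columns grow to the right and rows downward; lengths in mm; the calibration is good to about 2 mm. A picture is of the moment at which its call begins. There is no depth.
- arm.finish_job(): hands the job in, once; it reports no verdict.
Trained networks look in a picture, given as the dict that the camera call returned (one of the last four; its "shot" number tells which), for a name from the list of things; names that differ only in an ending like _2 or _b are one class to them, and where a whole thing is asked for, a point or a joint stands for the part that bears it (a point fixed in the world has none). Each returns a list of dicts, best first, with "p" (0 to 1); they miss things now and then, are a little off and sometimes report something else, mostly with a low value. They report only what shows in the picture. A call takes as long as a camera call. They do not tell look-alikes from the thing itself.
- arm.regions_of(picture, label): "pixels" (420x560 bool, what is visible of it) and "bbox" ([left, top, right, bottom] in pixels, round what is visible of it).
The state is a dict: "time": time; "joints": joint angles; "dq": joint speeds; "tau": joint torques, N m; "tool_pos": TCP position; "tool_rot": TCP orientation; "force": force on the tool from outside, world axes, zero at the start; "moment": the same for the moment, N m; "gripper_width": finger opening in mm.
Only numpy, scipy, OpenCV 4.12 (cv2) and the standard library are available. Lean on these libraries where they do the work, as an engineer would, in place of code of your own. Each camera call takes 0.05 s, during which the arm holds its last target.

TASK

Swing the mixing station's amber hood right open, past its spring's over-centre point, so that it stays open by itself. Then take the pigment jars that are on the bench one after another from light to dark (white, yellow, red, black; some may be missing): hold each upright on the middle of the blue sprung pad, pressed fully down, for two seconds, and afterwards stand it on the station's black rubber mat, wholly on the mat. When every jar is mixed and standing there, swing the hood back and ease it fully shut over them without letting it slam, and leave the other things on the bench alone.

Things in the scene. Friction and masses are not known exactly. Their poses are not given: they have to be found in the camera images.
- mixer: resin mixing station, a grey base 270 (x) x 250 (y) x 50 mm high, fixed to the bench; its yaw varies a little. Origin: under the base's centre, on the bench; z up, +y towards the side with the hood's handle and the control strip, -y towards the hinge. Its deck (50 mm up) carries the sprung pad at (0, 75) mm and the black rubber mat at (0, -25) mm in this frame
- hood (a joint): angle of the amber see-through hood on the base, rad: 0 shut, 1.66 fully open (leaning just past upright, well clear of the deck). Its spring is over centre at about 1.0: below that the hood falls or is pulled shut, above it it goes to its open stop and stays there. It takes about 3 N at the handle to lift. Hood: 260 x 240 mm, 120 mm tall, 3 mm walls, open underneath, 0.25 to 0.45 kg
- hood_hinge (a point): middle of the hood's hinge line, 54 mm above the bench and 120 mm to -y of the base's centre; the hinge line runs along the base's x axis; opening lifts the handle side up and over towards the base's -y
- hood_handle (a point): middle of the hood's handle, a round aluminium bar 12 mm thick and 120 mm long, parallel to the hinge line, standing 42 mm off the hood's handle-side face (about 30 mm of finger room behind it) and joined to it at both ends only. Seen from the hinge it is 282 mm out and 100 mm up when shut; it can be pinched from above shut or open and turns freely between the fingers; it moves with the hood
- pad (a joint): how far the sprung mixing pad is pressed down, m: 0 at rest, 0.012 fully down; 4 N starts it, 10 N holds it fully down
- pad_top (a point): centre of the top face of the mixing pad, a flat blue disc 60 mm across in an aluminium collar, 70 mm above the bench when at rest; it moves down with the pad
- mat_mid (a point): centre of the top of the black rubber mat on the deck, 230 x 90 mm (long side along the base's x axis), flat, 2 mm thick, its top 52 mm above the bench; axes as the base
- jar_white: closed white pigment jar, a plain upright cylinder 58 mm across and 45 mm tall with its lid, about 0.12 kg, heavy at the bottom; origin: centre of its underside, z up. May be absent. It starts on the green cutting mat (2 mm thick) on the bench
- jar_yellow: closed yellow pigment jar, a plain upright cylinder 58 mm across and 45 mm tall with its lid, about 0.12 kg, heavy at the bottom; origin: centre of its underside, z up. May be absent. It starts on the green cutting mat (2 mm thick) on the bench
- jar_red: closed red pigment jar, a plain upright cylinder 58 mm across and 45 mm tall with its lid, about 0.12 kg, heavy at the bottom; origin: centre of its underside, z up. May be absent. It starts on the green cutting mat (2 mm thick) on the bench
- jar_black: closed black pigment jar, a plain upright cylinder 58 mm across and 45 mm tall with its lid, about 0.12 kg, heavy at the bottom; origin: centre of its underside, z up. May be absent. It starts on the green cutting mat (2 mm thick) on the bench
- spool: bystander: orange ring-shaped empty reel lying flat, 120 mm across, 50 mm high; origin under its centre
- vase: bystander: blue printed vase, 80 mm across, 100 mm tall; origin under its centre
- scraper: bystander: print scraper lying on the bench; origin near its middle
Things that resemble listed ones, but are neither listed nor needed, are in the scene too. There is more than one size of the jar_yellow; the job needs the largest.

How it is judged:
By the outcome, as a careful person would: the job done as asked, in the order asked, and still so for the second after the job is handed in, with the robot touching nothing.
Of jar_white, jar_yellow, jar_red, jar_black only 2 to 3 are there at a start; the rules pass over those that are not, and their reading is None.
At some moment in a run one of jar_white, jar_yellow, jar_red, jar_black may be knocked a few centimetres aside while the robot is not near it.
It also fails if it takes over 210 s, if anything falls off the work surface, if the arm or the gripper's body presses on something with over 40 N, if the wrist force passes 120 N, or if a joint passes its speed limit or range.

## Working session

There is one attempt and no reset: what is moved stays moved. The work goes in short steps, Python scripts to look and compute and a tool call to move; the robot and the scene stay as the last step left them, time stands still between calls to the robot, and variables do not carry over. Pictures are saved under pics/ and viewed, and the job is handed in when it is done.

Besides the shell and the picture viewer there is one more tool, called after "Request:" as name(argument=value, ...) on one line, values as JSON. carry_out: Moves the arm, as the interface text tells. Its arguments: {"type":"object","properties":{"delta_rot":{"type":"array"},"offset":{"type":"array"},"grip":{"type":"array"}},"required":["delta_rot","offset","grip"]}

```bash
mkdir -p pics
cat > h.py <<'E'
import numpy as np, cv2
from rig import arm
def shot(name,fn=None):
    p=arm.read_camera(name)
    if fn: cv2.imwrite('pics/'+fn,cv2.cvtColor(p['image'],cv2.COLOR_RGB2BGR))
    return p
def ray(p,uv,z):
    R,_=cv2.Rodrigues(np.array(p['rvec'],float)); t=np.array(p['tvec'],float).ravel()
    K=np.array(p['camera_matrix'],float)
    d=R.T@np.linalg.inv(K)@np.array([uv[0],uv[1],1.0]); c=-R.T@t
    return c+d*(z-c[2])/d[2]
def proj(p,X):
    uv,_=cv2.projectPoints(np.array(X,float).reshape(-1,3),np.array(p['rvec'],float),np.array(p['tvec'],float),np.array(p['camera_matrix'],float),None)
    return uv.reshape(-1,2)
def st():
    s=arm.state(); R,_=cv2.Rodrigues(np.array(s['tool_rot'],float))
    print('t',round(s['time'],2),'pos',np.round(s['tool_pos'],1),'F',np.round(s['force'],1),'w',round(s['gripper_width'],1),'q',np.round(s['joints'],3)); print(np.round(R,3)); return s,R
E
python3 - <<'E'
from h import *
print(arm.finger_overhang)
st()
for n in('scene','top'):
    p=shot(n,n+'0.png'); print(n,p['camera_matrix'],p['rvec'],p['tvec'])
    for l in ['mixer','hood','hood_handle','pad','mat_mid','jar_white','jar_yellow','jar_red','jar_black','spool','vase','scraper']:
        for r in arm.regions_of(p,l):
            ys,xs=np.nonzero(r['pixels']); print(l,round(r['p'],2),r['bbox'],len(xs))
E
```

```text
11.0
t 0.0 pos [227.9 581.1 241. ] F [ 0.7  0.4 -0.5] w 85.4 q [ 1.127  0.309  1.635  0.     1.2   -0.07 ]
[[ 0.365  0.931 -0.001]
 [ 0.931 -0.365 -0.002]
 [-0.002 -0.    -1.   ]]
scene [[425.54453912   0.         274.91441991]
 [  0.         425.54453912 210.2646598 ]
 [  0.           0.           1.        ]] [ 1.69577161  2.15705476 -0.62345823] [  98.98393758 -393.2775264  1373.51774889]
mixer 0.78 [119.6, 119.6, 261.9, 266.5] 14705
hood 0.7 [118.9, 122.0, 267.1, 255.1] 13379
hood_handle 0.59 [113.9, 124.0, 266.8, 254.6] 13548
pad 0.72 [292.8, 294.3, 350.3, 356.1] 2519
mat_mid 0.68 [115.9, 124.1, 266.6, 261.0] 14747
mat_mid 0.23 [116.6, 120.1, 264.4, 254.6] 13359
jar_white 0.91 [330.2, 203.0, 356.7, 227.2] 562
jar_yellow 0.87 [372.7, 205.8, 401.7, 234.2] 562
jar_yellow 0.75 [383.6, 170.5, 403.0, 186.9] 280
jar_yellow 0.6 [331.5, 198.1, 356.0, 227.1] 543
jar_yellow 0.59 [372.8, 242.3, 389.1, 264.0] 326
jar_red 0.29 [116.4, 124.4, 265.7, 267.1] 14461
spool 0.83 [291.7, 293.4, 348.3, 353.2] 2484
spool 0.19 [123.5, 291.9, 241.4, 325.5] 1382
vase 0.92 [229.6, 298.0, 268.0, 337.0] 775
scraper 0.86 [122.8, 289.8, 240.1, 329.0] 1551
top [[442.80227288   0.         280.25828496]
 [  0.         442.80227288 202.8913759 ]
 [  0.           0.           1.        ]] [ 2.16992672 -2.17170591  0.10208518] [  25.00692396  551.38150304 1155.09589044]
mixer 0.63 [297.2, 152.1, 421.9, 271.1] 12731
hood 0.93 [296.0, 155.3, 421.4, 270.6] 12772
hood_handle 0.6 [298.5, 155.6, 419.6, 271.6] 12592
mat_mid 0.66 [296.1, 157.6, 421.4, 271.4] 12675
jar_white 0.63 [203.7, 227.1, 229.4, 249.1] 417
jar_yellow 0.74 [168.9, 200.9, 187.0, 217.0] 219
jar_yellow 0.71 [165.3, 284.1, 186.0, 303.4] 276
jar_yellow 0.67 [162.9, 234.7, 185.8, 252.4] 427
spool 0.73 [205.9, 227.5, 228.8, 251.2] 439
spool 0.66 [197.0, 105.5, 243.3, 154.4] 1524
vase 0.78 [266.2, 107.3, 296.2, 135.6] 495
scraper 0.76 [290.5, 115.0, 390.1, 137.1] 1101
```

View pics/scene0.png

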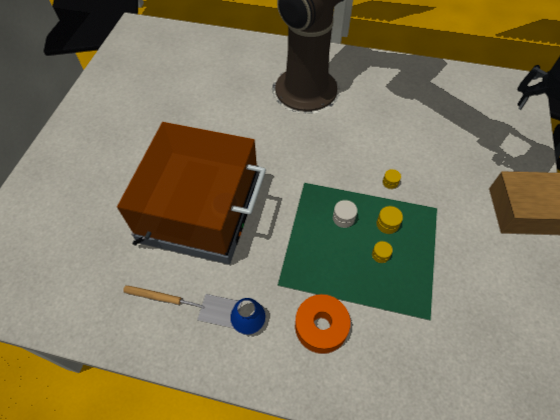

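View pics/top0.png

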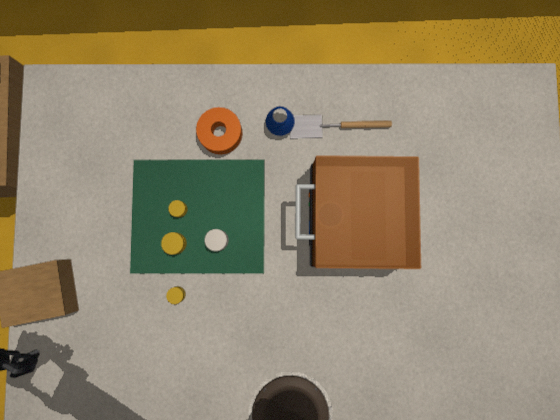

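Run:
```python
import cv2
a=cv2.imread('pics/scene0.png')[120:270,100:420]; cv2.imwrite('pics/crop_s.png',cv2.resize(a,None,fx=2.5,fy=2.5,interpolation=cv2.INTER_CUBIC))
a=cv2.imread('pics/top0.png')[140:320,150:440]; cv2.imwrite('pics/crop_t.png',cv2.resize(a,None,fx=2.7,fy=2.7,interpolation=cv2.INTER_CUBIC))
```

```text
(no output)
```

View pics/crop_s.png

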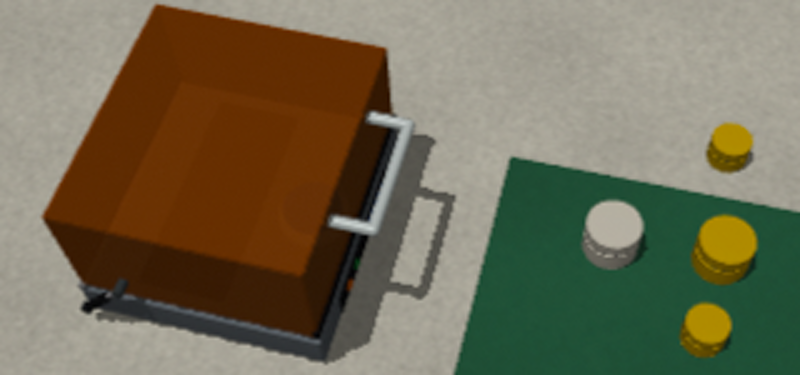

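View pics/crop_t.png

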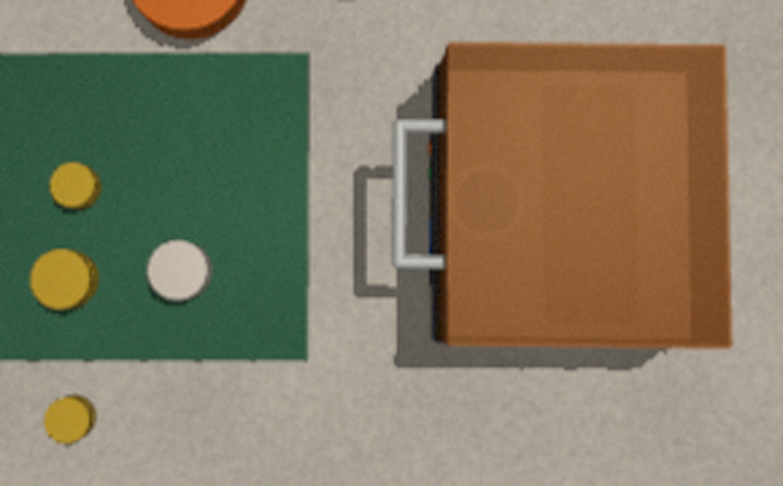

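The scene view shows the amber hood (190,190) with its handle at (250,190). The pigment jars are a white one at (344,213) and three yellow ones: (390,219), about 25 px across and on the green mat; (382,252), about 18 px; and (392,178), about 17 px and off the mat. The largest, at (390,219) (top view (172,243)), is jar_yellow: in the crop it matches the white jar's diameter. No red or black jar shows. Next I'll work out the positions.

```bash
cat >> h.py <<'E'
def jarpos(p,label,ztop=47.,n=4):
    out=[]
    for r in arm.regions_of(p,label):
        b=r['bbox']; out.append((round(r['p'],2),np.round(b),int(r['pixels'].sum())))
    return out
def toppos(p,hsvlo,hsvhi,ztop,box=None):
    pass
E
python3 - <<'E'
from h import *
p=shot('top'); im=p['image']; g=cv2.cvtColor(im,cv2.COLOR_RGB2HSV)
for n,c in dict(w=(216,240),y=(172,243),y2=(177,209),y3=(176,295)).items():
    print(n,g[c[1],c[0]],np.round(ray(p,c,47),1))
# handle and hood corners
for n,c,z in [('hc1',(298.5,187),154),('hc2',(298.5,237),154)]: print(n,ray(p,c,z))
# fit circles by color of lid
def blob(lo,hi,c,r=20):
    m=cv2.inRange(g,lo,hi); n,l,s,ce=cv2.connectedComponentsWithStats(m)
    k=l[c[1],c[0]]; print(s[k],ce[k])
blob((0,0,150),(180,60,255),(216,240)); blob((15,120,120),(35,255,255),(172,243)); blob((15,120,120),(35,255,255),(177,209))
q=shot('scene')
# hood edges: brute-fit mixer pose by handle ends: print silhouettes for hypotheses
print('cam',[-cv2.Rodrigues(x['rvec'])[0].T@x['tvec'] for x in(p,q)])
E
```

```text
w [ 18  34 197] [452.6 191.8  47. ]
y [ 22 189 181] [444.9 306.2  47. ]
y2 [ 22 191 179] [533.6 295.1  47. ]
y3 [ 22 190 180] [311.6 292.9  47. ]
hc1 [577.16426826 -19.33698989 154.        ]
hc2 [458.10355026 -18.78149426 154.        ]
[205 229  22  22 370] [215.35675676 239.3972973 ]
[161 232  23  22 384] [171.90885417 242.70052083]
[169 200  17  17 217] [176.42857143 207.89400922]
cam [array([ 437.63013843,   21.71733251, 1202.87224744]), array([1045.49420412,  169.16884431,  964.022723  ])]
```

Run:
```python
from h import *
from scipy.optimize import least_squares
p=shot('top');q=shot('scene')
def mix(P,T): 
    x,y,a=P; c,s=np.cos(a),np.sin(a); T=np.array(T,float)
    return np.stack([x+c*T[:,0]-s*T[:,1],y+s*T[:,0]+c*T[:,1],T[:,2]],1)
H=174
# top image: right = -y world => hinge side ; up= +x
L=[(130,120,H),(130,-120,H),(-130,-120,H),(-130,120,H)]
t=np.array([(315.9,156.3),(418.5,156.3),(420.7,268.1),(314.8,267.4)])
hb=[(60,162,154),(-60,162,154)]
th=np.array([(297.5,186),(297.5,238)])
# scene crop /2.5 +(100,120): corners
s=np.array([(300,275),(45,216),(157,6),(387,48)])/2.5+[100,120]
sh=np.array([(375,232),(410,123)])/2.5+[100,120]
f=lambda P: np.concatenate([proj(p,mix(P,L+hb))-np.r_[t,th],proj(q,mix(P,L+hb))-np.r_[s,sh]]).ravel()
r=least_squares(f,[517,-180,0],loss='soft_l1'); print(r.x,np.degrees(r.x[2])); print(np.round(f(r.x).reshape(-1,2),1))
P=r.x
print(mix(P,[(0,162,154),(0,75,70),(0,-25,52),(0,-120,54),(0,0,0)]))
for pic,c in((p,'top'),(q,'scene')):
    im=cv2.cvtColor(pic['image'],cv2.COLOR_RGB2BGR)
    for u in proj(pic,mix(P,L+hb)): cv2.circle(im,tuple(int(round(v)) for v in u),2,(255,0,255),-1)
    base=[(a*135,b*125,z) for a in(-1,1) for b in(-1,1) for z in(0,50)]
    for u in proj(pic,mix(P,base)): cv2.circle(im,tuple(int(round(v)) for v in u),2,(0,255,0),-1)
    cv2.imwrite('pics/fit_%s.png'%c,cv2.resize(im[110:280,100:440],None,fx=2.3,fy=2.3))
```

```text
[ 5.17290432e+02 -1.77362242e+02 -1.10133559e-02] -0.6310188141935497
[[-0.5 -0.5]
 [-1.2  0.5]
 [-1.2  0.1]
 [ 0.3 -0.3]
 [-0.4  0.2]
 [-0.7 -1.4]
 [ 0.4 -0.5]
 [-0.9 -0.1]
 [-0.4 -0.9]
 [-0.7 -0.3]
 [-0.8 -1.5]
 [-0.6  0.3]]
[[ 519.07455975  -15.37206716  154.        ]
 [ 518.11641715 -102.36679093   70.        ]
 [ 517.01510382 -202.36072629   52.        ]
 [ 515.96885615 -297.35496488   54.        ]
 [ 517.29043215 -177.36224245    0.        ]]
```

View pics/fit_top.png

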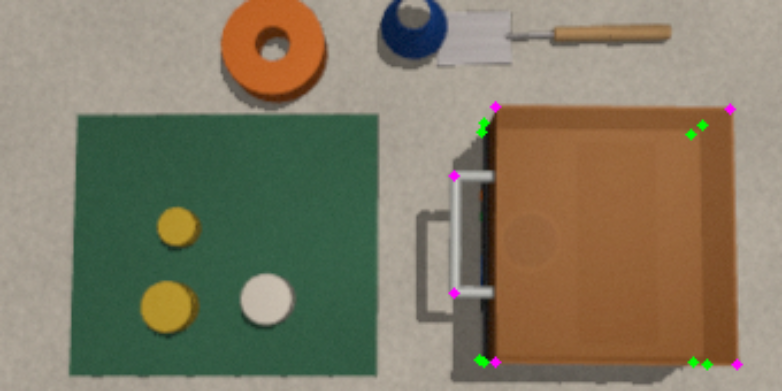

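View pics/fit_scene.png

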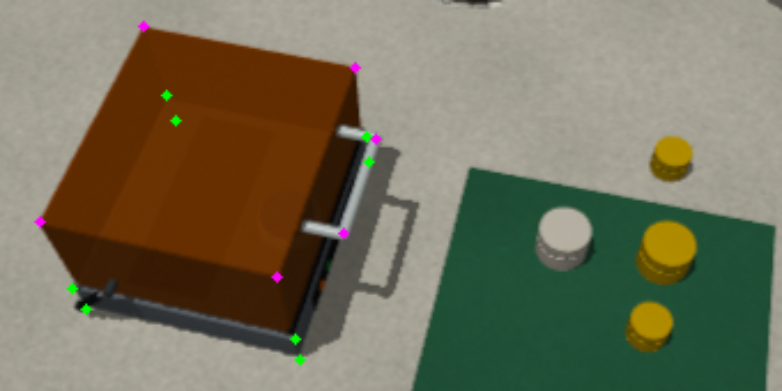

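The magenta and green overlay points sit on the hood's corners, handle ends and base corners, so the fit is good. The handle's middle is near (519,-15,154), with yaw about -0.6°. I'll turn the jaws along world y and approach.

Request:
carry_out(delta_rot=[[0,0,-7.4],[0,0,-7.4],[0,0,-7.3],[0,0,0]], offset=[[0,0,0],[0,0,0],[0,0,0],[0,0,0]], grip=[0.34,0.34,0.34,0.34])

```text
time: 1.9
tool_pos: [228.3, 581.8, 242.3]
tool_rot: [2.192, 2.25, 0.0]
force: [-0.5, -0.2, 0.2]
gripper_width: 28.8
```

```bash
python3 -c "
from h import *
st()"
```

```text
t 1.9 pos [228.3 581.8 242.3] F [-0.5 -0.2  0.2] w 28.8 q [ 1.127  0.308  1.634 -0.     1.2   -0.47 ]
[[-0.026  1.     0.   ]
 [ 1.     0.026 -0.   ]
 [-0.     0.    -1.   ]]
```

Request:
carry_out(delta_rot=[[0,0,2],[0,0,0],[0,0,0],[0,0,0],[0,0,0],[0,0,0],[0,0,0],[0,0,0],[0,0,0],[0,0,0],[0,0,0],[0,0,0]], offset=[[-4.4,2.1,0],[-4.4,2.1,0],[-4.4,2.1,0],[-4.4,2.1,0],[-4.4,2.1,0],[-4.4,2.1,0],[-4.4,2.1,0],[-4.4,2.1,0],[-4.4,2.1,0],[-4.4,2.1,0],[-4.4,2.1,0],[-4.4,2.1,0]], grip=[0.34,0.34,0.34,0.34,0.34,0.34,0.34,0.34,0.34,0.34,0.34,0.34])

```text
time: 3.1
tool_pos: [475.0, 40.8, 243.6]
tool_rot: [2.259, 2.18, 0.022]
force: [1.6, -0.1, -0.2]
gripper_width: 28.4
```

```bash
python3 -c "
from h import *
st()"
```

```text
t 3.1 pos [475.   40.8 243.6] F [ 1.6 -0.1 -0.2] w 28.4 q [-0.011  0.009  1.978  0.009  1.143 -1.55 ]
[[ 0.035  0.999  0.012]
 [ 0.999 -0.035  0.008]
 [ 0.008  0.011 -1.   ]]
```

Request:
carry_out(delta_rot=[[0,0,-1.3],[0,0,0],[0,0,0]], offset=[[-2.8,2.2,0],[-2.8,2.2,0],[0,0,0]], grip=[0.34,0.34,0.34])

```text
time: 3.4
tool_pos: [521.2, -25.0, 245.0]
tool_rot: [2.248, 2.184, 0.024]
force: [-0.7, 1.4, -0.8]
gripper_width: 28.1
```

```bash
python3 -c "
from h import *
st()"
```

```text
t 3.4 pos [521.2 -25.  245. ] F [-0.7  1.4 -0.8] w 28.1 q [-0.136  0.096  1.883  0.008  1.147 -1.681]
[[ 0.029  0.999  0.016]
 [ 1.    -0.029  0.006]
 [ 0.006  0.016 -1.   ]]
```

Request:
carry_out(delta_rot=[[0,-0.8,-1],[0,0,0]], offset=[[0.95,-0.2,3.5],[0,0,0]], grip=[0.34,0.34])

```text
time: 3.6
tool_pos: [520.7, -16.4, 210.2]
tool_rot: [2.23, 2.187, 0.01]
force: [-1.3, -0.1, -0.8]
gripper_width: 28.2
```

```bash
python3 -c "
from h import *
st()
p=shot('top','a1.png');q=shot('scene','a1s.png')
A=cv2.imread('pics/a1.png')[120:300,240:440];B=cv2.imread('pics/a1s.png')[100:280,100:300]
cv2.imwrite('pics/a1c.png',cv2.resize(np.hstack([A,B]),None,fx=2,fy=2,interpolation=2))"
```

```text
t 3.6 pos [520.7 -16.4 210.2] F [-1.3 -0.1 -0.8] w 28.2 q [-0.111  0.133  1.918 -0.007  1.073 -1.659]
[[ 0.02   1.     0.017]
 [ 1.    -0.02  -0.008]
 [-0.008  0.017 -1.   ]]
```

View pics/a1c.png

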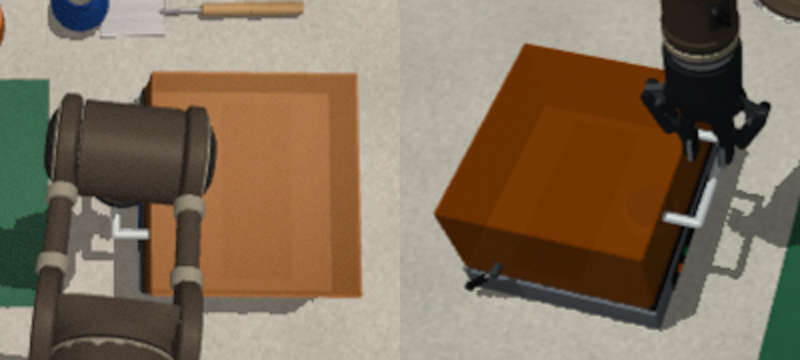

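The scene view shows the fingers over the far part of the handle bar, straddling it. Going down to pinch it.

Request:
carry_out(delta_rot=[[0,0,0],[0,0,0],[0,0,0],[0,0,0],[0,0,0],[0,0,0]], offset=[[0.1,0,3.2],[0.1,0,3.2],[0,0,0],[0,0,0],[0,0,0],[0,0,0]], grip=[0.34,0.34,0.34,1,1,1])

```text
time: 4.3
tool_pos: [532.7, -17.1, 161.6]
tool_rot: [2.21, 2.174, 0.029]
force: [-0.1, -0.9, -3.0]
gripper_width: 9.5
```

```bash
python3 -c "
from h import *
st()"
```

```text
t 4.3 pos [532.7 -17.1 161.6] F [-0.1 -0.9 -3. ] w 9.5 q [-0.107  0.203  1.946 -0.015  0.948 -1.653]
[[ 0.017  0.999  0.043]
 [ 1.    -0.016 -0.017]
 [-0.016  0.043 -0.999]]
```

```bash
python3 -c "
from h import *
q=shot('scene','a2s.png')
st()
B=cv2.imread('pics/a2s.png')[110:230,180:320]
cv2.imwrite('pics/a2c.png',cv2.resize(B,None,fx=5,fy=5,interpolation=2))"
```

```text
t 4.35 pos [532.7 -17.  161.7] F [-2.3 -2.9 -4.5] w 9.4 q [-0.107  0.203  1.946 -0.015  0.948 -1.653]
[[ 0.017  0.999  0.043]
 [ 1.    -0.016 -0.017]
 [-0.016  0.043 -0.999]]
```

View pics/a2c.png

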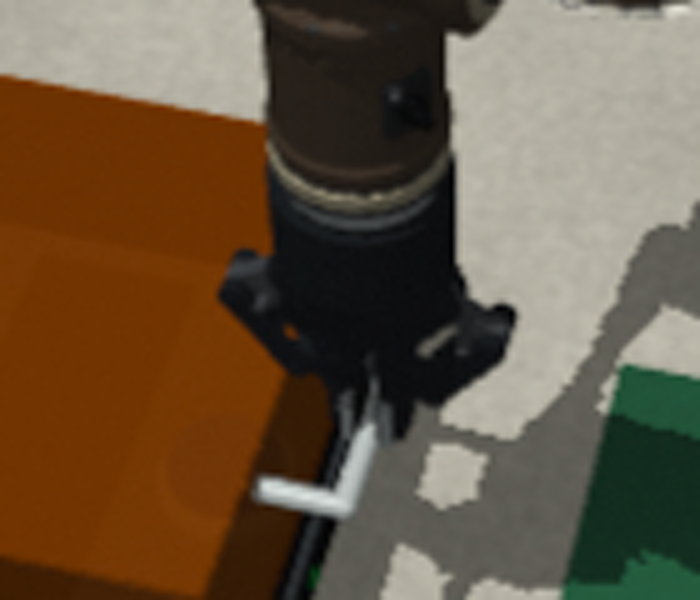

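```bash
cat >> h.py <<'E'
from scipy.spatial.transform import Rotation as Ro
def go(x,y,z,yaw=89.4):
    s,R=st(); d=R.T@(np.array([x,y,z])-s['tool_pos'])/10
    c,sn=np.cos(np.radians(yaw)),np.sin(np.radians(yaw))
    Rt=np.array([[c,sn,0],[sn,-c,0],[0,0,-1.]])
    r=np.degrees(Ro.from_matrix(R.T@Rt).as_rotvec())
    print('offset cm',np.round(d,2),'norm',round(np.linalg.norm(d),1),'rot deg',np.round(r,1))
E
python3 -c "
from h import *
go(519,-15.4,145)"
```

```text
t 4.35 pos [532.7 -17.  161.7] F [-2.3 -2.9 -4.5] w 9.4 q [-0.107  0.203  1.946 -0.015  0.948 -1.653]
[[ 0.017  0.999  0.043]
 [ 1.    -0.016 -0.017]
 [-0.016  0.043 -0.999]]
offset cm [ 0.17 -1.44  1.61] norm 2.2 rot deg [ 2.5  0.9 -0.3]
```

Request:
carry_out(delta_rot=[[0,0,0],[0,0,0],[2.5,0.9,0],[0,0,0]], offset=[[0,0,0],[0,0,0],[0.2,-1.4,0],[0,0,1.7]], grip=[0.34,0.34,0.34,0.34])

```text
time: 4.75
tool_pos: [525.2, -13.9, 151.9]
tool_rot: [2.234, 2.195, 0.018]
force: [-0.7, 0.0, 0.4]
gripper_width: 28.3
```

```bash
python3 -c "
from h import *
go(519,-15.4,145)"
```

```text
t 4.75 pos [525.2 -13.9 151.9] F [-0.7  0.   0.4] w 28.3 q [-0.111  0.219  1.95   0.004  0.958 -1.667]
[[ 0.018  1.     0.015]
 [ 1.    -0.018  0.001]
 [ 0.002  0.015 -1.   ]]
offset cm [-0.16 -0.63  0.68] norm 0.9 rot deg [ 0.9 -0.1 -0.4]
```

Request:
carry_out(delta_rot=[[0.9,0,-0.4],[0,0,0]], offset=[[-0.2,-0.6,0.7],[0,0,0.3]], grip=[0.34,0.34])

```text
time: 4.95
tool_pos: [519.4, -15.4, 142.1]
tool_rot: [-2.231, -2.209, -0.002]
force: [-0.1, -0.3, 0.8]
gripper_width: 28.4
```

```bash
python3 -c "
from h import *
go(519,-15.4,145)"
```

```text
t 4.95 pos [519.4 -15.4 142.1] F [-0.1 -0.3  0.8] w 28.4 q [-0.115  0.231  1.958  0.003  0.953 -1.677]
[[ 0.01   1.    -0.001]
 [ 1.    -0.01   0.002]
 [ 0.002 -0.001 -1.   ]]
offset cm [-0.   -0.04 -0.29] norm 0.3 rot deg [-0.  -0.1  0. ]
```

Request:
carry_out(delta_rot=[[0,0,0],[0,0,0],[0,0,0]], offset=[[0,0,0],[0,0,0],[0,0,0]], grip=[1,1,1])

```text
time: 5.25
tool_pos: [519.6, -16.2, 142.4]
tool_rot: [-2.231, -2.21, -0.0]
force: [0.2, 0.0, -2.5]
gripper_width: 10.4
```

```bash
python3 -c "
from h import *
go(519,-15.4,145)
# arc plan
h=np.array([-297.4,54.])
s=arm.state()
yz=np.array([s['tool_pos'][1],s['tool_pos'][2]+8])-h
r=np.hypot(*yz);a=np.arctan2(yz[1],yz[0]);print('r',r,'phi',a)
for th in np.arange(0,1.7,.1):
    v=[r*np.cos(a+th),r*np.sin(a+th)]+h
    print(round(th,2),'y',round(v[0],1),'z',round(v[1]-8,1))
"
```

```text
t 5.25 pos [519.6 -16.2 142.4] F [ 0.2  0.  -2.5] w 10.4 q [-1.150e-01  2.310e-01  1.958e+00  1.000e-03  9.540e-01 -1.677e+00]
[[ 0.01   1.    -0.001]
 [ 1.    -0.01   0.001]
 [ 0.001 -0.001 -1.   ]]
offset cm [ 0.08 -0.06 -0.26] norm 0.3 rot deg [-0. -0.  0.]
r 297.30268149826793 phi 0.3302567493650695
0.0 y -16.2 z 142.4
0.1 y -27.2 z 170.0
0.2 y -40.9 z 196.4
0.3 y -57.2 z 221.2
0.4 y -75.9 z 244.3
0.5 y -96.8 z 265.4
0.6 y -119.7 z 284.4
0.7 y -144.4 z 300.9
0.8 y -170.6 z 314.9
0.9 y -198.1 z 326.2
1.0 y -226.6 z 334.7
1.1 y -255.8 z 340.4
1.2 y -285.4 z 343.1
1.3 y -315.1 z 342.8
1.4 y -344.6 z 339.5
1.5 y -373.7 z 333.4
1.6 y -402.0 z 324.3
```

Request:
carry_out(delta_rot=[[0,0,0],[0,0,0],[0,0,0],[0,0,0]], offset=[[-0.5,0,-1.4],[-0.6,0,-1.4],[-0.65,0,-1.35],[-0.75,0,-1.3]], grip=[1,1,1,1])

```text
time: 5.65
tool_pos: [519.2, -42.4, 198.8]
tool_rot: [-2.231, -2.209, -0.001]
force: [1.5, -1.6, -5.0]
gripper_width: 10.4
```

```bash
python3 -c "
from h import *
go(519,-40.9,196.4)"
```

```text
t 5.65 pos [519.2 -42.4 198.8] F [ 1.5 -1.6 -5. ] w 10.4 q [-0.166  0.157  1.915  0.002  1.07  -1.728]
[[ 0.01   1.    -0.001]
 [ 1.    -0.01   0.002]
 [ 0.002 -0.001 -1.   ]]
offset cm [ 0.15 -0.02  0.24] norm 0.3 rot deg [-0.1 -0.1  0. ]
```

Request:
carry_out(delta_rot=[[0,0,0],[0,0,0],[0,0,0],[0,0,0],[0,0,0],[0,0,0]], offset=[[-1.13,0,-1.75],[-1.25,0,-1.66],[-1.36,0,-1.57],[-1.47,0,-1.47],[-1.57,0,-1.36],[-1.66,0,-1.25]], grip=[1,1,1,1,1,1])

```text
time: 6.25
tool_pos: [518.2, -134.4, 296.3]
tool_rot: [2.228, 2.205, 0.003]
force: [5.6, -6.6, -13.6]
gripper_width: 10.0
```

```bash
cat >> h.py <<'E'
def arc(step,n,hy=-297.4,r=297.3):
    s,R=st(); v=np.array([s['tool_pos'][1]-hy,s['tool_pos'][2]+8-54]); a=np.arctan2(v[1],v[0]); print('r',np.hypot(*v),'theta',a-.3303)
    for i in range(n):
        t=[r*np.cos(a+step*(i+1)),r*np.sin(a+step*(i+1))]; d=np.array(t)-v if i==0 else np.array(t)-prev; prev=np.array(t)
        print(np.round([d[0]/10,0,-d[1]/10],2))
E
python3 -c "
from h import *
arc(.07,8)"
```

```text
t 6.25 pos [ 518.2 -134.4  296.3] F [  5.6  -6.6 -13.6] w 10.0 q [-3.340e-01  8.300e-02  1.791e+00 -1.000e-03  1.261e+00 -1.894e+00]
[[ 0.01   1.     0.006]
 [ 1.    -0.01  -0.004]
 [-0.004  0.006 -1.   ]]
r 298.6943833021945 theta 0.6632721063683147
[-1.86  0.   -0.96]
[-1.85  0.   -0.95]
[-1.91  0.   -0.81]
[-1.97  0.   -0.68]
[-2.01  0.   -0.54]
[-2.04  0.   -0.4 ]
[-2.07  0.   -0.25]
[-2.08  0.   -0.11]
```

Request:
carry_out(delta_rot=[[0,0,0],[0,0,0],[0,0,0],[0,0,0]], offset=[[-1.9,0,-0.8],[-1.9,0,-0.8],[-1.9,0,-0.7],[-1.9,0,-0.6]], grip=[1,1,1,1])

```text
time: 6.65
tool_pos: [517.5, -209.8, 333.3]
tool_rot: [2.231, 2.205, 0.024]
force: [4.9, 0.0, -9.6]
gripper_width: 9.8
```

```bash
python3 -c "
from h import *
arc(.07,8)"
```

```text
t 6.65 pos [ 517.5 -209.8  333.3] F [ 4.9  0.  -9.6] w 9.8 q [-0.47   0.101  1.697  0.014  1.334 -2.033]
[[ 0.012  1.     0.014]
 [ 1.    -0.012  0.008]
 [ 0.008  0.014 -1.   ]]
r 300.3325724449617 theta 0.9443695829494769
[-2.1   0.   -0.25]
[-2.04  0.   -0.4 ]
[-2.07  0.   -0.25]
[-2.08  0.   -0.11]
[-2.08  0.    0.04]
[-2.07  0.    0.18]
[-2.05  0.    0.33]
[-2.03  0.    0.47]
```

Request:
carry_out(delta_rot=[[0.8,-0.4,0],[0,0,0],[0,0,0],[0,0,0],[0,0,0]], offset=[[-2.0,0,-0.2],[-2.0,0,-0.2],[-2.0,0,-0.15],[-2.0,0,0],[-2.0,0,0.1]], grip=[1,1,1,1,1])

```text
time: 7.15
tool_pos: [516.3, -312.0, 347.1]
tool_rot: [-2.233, -2.208, -0.014]
force: [2.4, 1.1, -4.6]
gripper_width: 10.1
```

```bash
python3 -c "
from h import *
arc(.07,6)"
```

```text
t 7.15 pos [ 516.3 -312.   347.1] F [ 2.4  1.1 -4.6] w 10.1 q [-0.62   0.19   1.569  0.009  1.383 -2.181]
[[ 0.011  1.     0.005]
 [ 1.    -0.011  0.007]
 [ 0.007  0.005 -1.   ]]
r 301.47339822268987 theta 1.288792339243534
[-2.05  0.    0.59]
[-2.06  0.    0.32]
[-2.03  0.    0.46]
[-1.99  0.    0.6 ]
[-1.94  0.    0.74]
[-1.89  0.    0.87]
```

Request:
carry_out(delta_rot=[[0,0,0],[0,0,0],[0,0,0],[0,0,0],[0,0,0]], offset=[[-2.0,0,0.4],[-2.0,0,0.4],[-1.9,0,0.5],[-1.6,0,0.55],[0,0,0]], grip=[1,1,1,1,1])

```text
time: 7.65
tool_pos: [515.4, -397.6, 329.8]
tool_rot: [2.233, 2.203, 0.012]
force: [0.6, -0.6, 2.1]
gripper_width: 9.9
```

```bash
python3 -c "
from h import *
arc(.05,2)"
```

```text
t 7.65 pos [ 515.4 -397.6  329.8] F [ 0.6 -0.6  2.1] w 9.9 q [-0.727  0.292  1.477  0.008  1.367 -2.286]
[[ 0.014  1.     0.009]
 [ 1.    -0.014  0.002]
 [ 0.002  0.009 -1.   ]]
r 300.9784455258945 theta 1.579861910507817
[-1.27  0.    0.88]
[-1.36  0.    0.6 ]
```

Request:
carry_out(delta_rot=[[0,0,0],[0,0,0],[0,0,0],[0,0,0],[0,0,0],[0,0,0],[0,0,0],[0,0,0]], offset=[[-1.0,0,0.5],[-0.9,0,0.5],[0,0,0],[0,0,0],[0,0,0],[0,0,-2.5],[0,0,-2.5],[0,0,0]], grip=[1,1,1,0.34,0.34,0.34,0.34,0.34])

```text
time: 8.45
tool_pos: [512.8, -415.7, 365.1]
tool_rot: [-2.229, -2.204, -0.009]
force: [1.6, 0.9, 1.0]
gripper_width: 28.3
```

```bash
python3 -c "
from h import *
st()
p=shot('top','b1.png');q=shot('scene','b1s.png')
A=cv2.imread('pics/b1.png')[60:360,:];B=cv2.imread('pics/b1s.png')[60:360]
cv2.imwrite('pics/b1c.png',np.vstack([A,B]))
for l in ['jar_white','jar_yellow','jar_red','jar_black']: print(l,jarpos(q,l),jarpos(p,l))"
```

```text
t 8.45 pos [ 512.8 -415.7  365.1] F [1.6 0.9 1. ] w 28.3 q [-0.75   0.302  1.396  0.006  1.451 -2.31 ]
[[ 0.011  1.    -0.001]
 [ 1.    -0.011  0.009]
 [ 0.009 -0.001 -1.   ]]
jar_white [(0.96, array([330., 198., 356., 229.]), 525), (0.5, array([372., 204., 400., 232.]), 524)] [(0.59, array([205., 230., 229., 250.]), 426)]
jar_yellow [(0.62, array([371., 245., 391., 266.]), 280), (0.57, array([384., 169., 404., 190.]), 275), (0.56, array([379., 205., 400., 234.]), 559)] [(0.8, array([164., 237., 185., 255.]), 456), (0.69, array([166., 282., 184., 302.]), 286), (0.49, array([169., 200., 188., 218.]), 260)]
jar_red [] []
jar_black [] []
```

View pics/b1c.png

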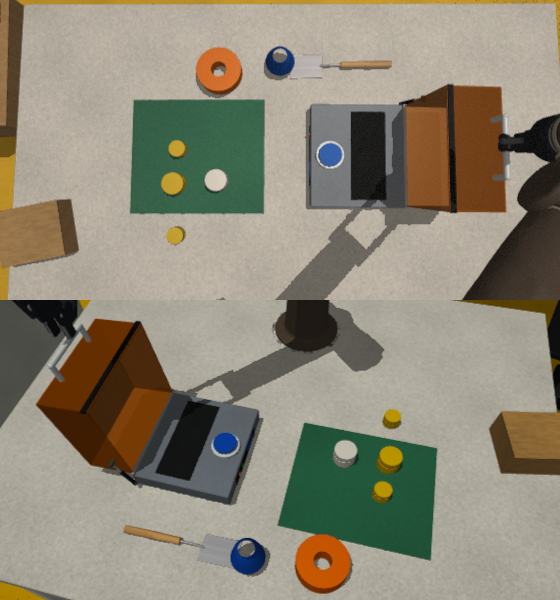

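The pictures show the hood fully open with the handle released. The pad is at top (330,214), the black mat is bare at top (369,215), and only the white jar and the yellow jars are present. Refining the pad, mat and jar positions from both cameras.

```bash
cat >> h.py <<'E'
from scipy.optimize import least_squares
def blob(g,lo,hi,c):
    m=cv2.inRange(g,lo,hi); n,l,s,ce=cv2.connectedComponentsWithStats(m,connectivity=4)
    d=np.hypot(*(ce-np.array(c)).T); d[0]=1e9; d[s[:,4]<60]=1e9; k=np.argmin(d); return ce[k],s[k]
E
python3 - <<'E'
from h import *
p=shot('top');q=shot('scene','b2s.png')
gp,gq=[cv2.cvtColor(x['image'],cv2.COLOR_RGB2HSV) for x in(p,q)]
B=(105,150,80);B2=(125,255,255)
c,s=blob(gp,B,B2,(330,214));print('pad top',c,s,ray(p,c,70))
c,s=blob(gq,B,B2,(225,204));print('pad scene',c,s,ray(q,c,70))
c,s=blob(gp,(0,0,0),(180,255,45),(368,215));print('mat top',c,s,ray(p,c,52))
c,s=blob(gq,(0,0,0),(180,255,45),(188,200));print('mat scene',c,s,ray(q,c,52))
for n,lo,hi,ct,cs in [('w',(0,0,150),(180,60,255),(215,239),(344,211)),('y',(15,120,120),(35,255,255),(172,243),(390,219))]:
    c,s=blob(gp,lo,hi,ct);print(n,c,s,ray(p,c,47))
    # scene: model silhouette fit
    c,s=blob(gq,lo,hi,cs);print(n,c,s,ray(q,c,47),ray(q,c,30))
E
```

```text
pad top [329.90374332 214.20855615] [319 204  22  22 374] [ 517.94287632 -102.78626814   70.        ]
pad scene [224.72727273 202.48395722] [214 193  23  20 374] [ 520.07620599 -101.92155015   70.        ]
mat top [367.59623149 215.77355316] [ 351  172   35   88 2972] [ 515.05110103 -202.7890028    52.        ]
mat scene [187.51346154 200.21076923] [ 156  161   63   79 2600] [ 525.00192739 -202.44143788   52.        ]
w [215.30870712 239.44854881] [205 229  22  22 379] [453.99891772 193.61849336  47.        ]
w [345.31707317 209.45426829] [335 201  22  19 328] [455.86890779 194.57058626  47.        ] [444.93828438 195.04149019  30.        ]
y [171.9127182  242.78304239] [161 232  23  23 401] [445.43580144 306.43683263  47.        ]
y [390.78453039 215.64917127] [380 206  23  20 362] [447.63005875 307.78511216  47.        ] [436.54670148 310.35481572  30.        ]
```

Request:
carry_out(delta_rot=[[0,0,0],[0,0,0],[0,0,0],[0,0,0],[0,0,0],[0,0,0],[0,0,0],[0,0,0],[0,0,0],[0,0,0],[0,0,0],[0,0,0]], offset=[[4.8,-0.3,0],[4.8,-0.3,0],[4.8,-0.3,0],[4.8,-0.4,0],[4.8,-0.4,0],[4.6,-0.4,0],[4.4,-0.4,2],[4.4,-0.4,2],[4.4,-0.4,2],[4.4,-0.4,2],[4.4,-0.4,2],[4.4,-0.4,2]], grip=[0.34,0,0,-1,-1,-1,-1,-1,-1,-1,-1,-1])

```text
time: 10.25
tool_pos: [478.7, 148.4, 249.1]
tool_rot: [2.247, 2.191, 0.028]
force: [0.8, -0.2, -0.3]
gripper_width: 85.3
```

```bash
python3 -c "
from h import *
go(454.5,194,120)"
```

```text
t 10.25 pos [478.7 148.4 249.1] F [ 0.8 -0.2 -0.3] w 85.3 q [ 0.21   0.05   1.924  0.007  1.151 -1.338]
[[ 0.025  1.     0.015]
 [ 1.    -0.026  0.01 ]
 [ 0.01   0.015 -1.   ]]
offset cm [ 4.36 -2.72 12.92] norm 13.9 rot deg [ 0.8 -0.6 -0.9]
```

Request:
carry_out(delta_rot=[[0.8,-0.6,-0.9],[0,0,0],[0,0,0],[0,0,0],[0,0,0],[0,0,0]], offset=[[2.2,-1.4,0],[2.0,-1.2,2.5],[0,0,3.0],[0,0,3.0],[0,0,3.0],[0,0,0]], grip=[-1,-1,-1,-1,-1,-1])

```text
time: 10.85
tool_pos: [450.8, 200.1, 130.2]
tool_rot: [-2.219, -2.223, -0.004]
force: [-0.4, -0.6, 0.1]
gripper_width: 85.4
```

```bash
python3 -c "
from h import *
go(454.5,194,80)
q=shot('scene','c1s.png'); g=cv2.cvtColor(q['image'],cv2.COLOR_RGB2HSV)
cv2.imwrite('pics/c1c.png',cv2.resize(cv2.imread('pics/c1s.png')[130:290,290:430],None,fx=4,fy=4,interpolation=2))
p=shot('top','c1.png')"
```

```text
t 10.85 pos [450.8 200.1 130.2] F [-0.4 -0.6  0.1] w 85.4 q [ 3.290e-01  2.000e-01  2.027e+00  2.000e-03  9.120e-01 -1.245e+00]
[[-0.002  1.     0.002]
 [ 1.     0.002  0.002]
 [ 0.002  0.002 -1.   ]]
offset cm [-0.63  0.36  5.02] norm 5.1 rot deg [ 0.1 -0.1  0.7]
```

View pics/c1c.png

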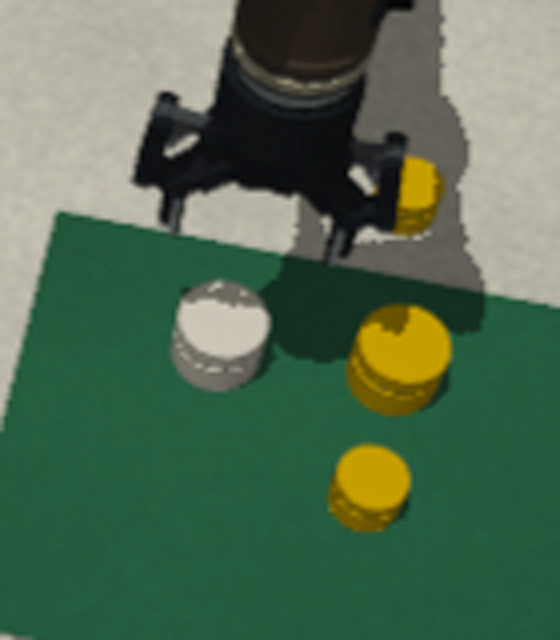

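The crop shows the white jar where it was measured, with the gripper above and behind it, as projection at this height gives. Going down.

Request:
carry_out(delta_rot=[[0,0,0.7],[0,0,0],[0,0,0]], offset=[[-0.6,0.35,1.5],[0,0,3],[0,0,0]], grip=[-1,-1,-1])

```text
time: 11.25
tool_pos: [465.3, 197.0, 95.7]
tool_rot: [2.228, 2.201, 0.036]
force: [-0.9, -1.0, -0.9]
gripper_width: 85.3
```

```bash
python3 -c "
from h import *
go(455,194,21)"
```

```text
t 11.25 pos [465.3 197.   95.7] F [-0.9 -1.  -0.9] w 85.3 q [ 3.130e-01  2.660e-01  2.032e+00  2.000e-03  8.190e-01 -1.247e+00]
[[ 0.012  1.     0.023]
 [ 1.    -0.012  0.009]
 [ 0.01   0.023 -1.   ]]
offset cm [-0.39 -1.19  7.44] norm 7.5 rot deg [ 1.3 -0.6 -0.1]
```

Request:
carry_out(delta_rot=[[1.3,-0.6,0],[0,0,0],[0.3,0,0],[0.3,0,0],[0,0,0]], offset=[[-0.3,-1.2,0],[0,-0.2,1.5],[0,-0.2,1.5],[0,-0.2,1.0],[0,0,0]], grip=[-1,-1,-1,-1,-1])

```text
time: 11.75
tool_pos: [452.6, 196.0, 63.4]
tool_rot: [-2.234, -2.206, -0.003]
force: [-0.6, 0.1, -0.3]
gripper_width: 85.6
```

```bash
python3 -c "
from h import *
go(455,194,21)"
```

```text
t 11.75 pos [452.6 196.   63.4] F [-0.6  0.1 -0.3] w 85.6 q [ 0.319  0.316  2.053  0.003  0.771 -1.242]
[[ 0.013  1.     0.   ]
 [ 1.    -0.013  0.003]
 [ 0.003  0.    -1.   ]]
offset cm [-0.21  0.24  4.24] norm 4.3 rot deg [ 0.  -0.1 -0.1]
```

Request:
carry_out(delta_rot=[[0,0,0],[0.2,0,0],[0.3,0,0],[0,0,0]], offset=[[-0.2,0.2,1.5],[0,-0.1,1.5],[0,-0.2,1.3],[0,0,0]], grip=[-1,-1,-1,-1])

```text
time: 12.15
tool_pos: [453.0, 194.9, 20.2]
tool_rot: [-2.23, -2.202, 0.003]
force: [-0.3, 0.4, 0.1]
gripper_width: 85.3
```

```bash
python3 -c "
from h import *
go(455,194,21)"
```

```text
t 12.15 pos [453.  194.9  20.2] F [-0.3  0.4  0.1] w 85.3 q [ 0.314  0.402  2.056  0.009  0.689 -1.25 ]
[[ 0.013  1.    -0.007]
 [ 1.    -0.013  0.004]
 [ 0.004 -0.007 -1.   ]]
offset cm [-0.08  0.21 -0.08] norm 0.2 rot deg [-0.4 -0.2 -0.1]
```

Request:
carry_out(delta_rot=[[-0.3,-0.1,0],[0,0,0],[0,0,0],[0,0,0],[0,0,0]], offset=[[0,0.2,0],[0,0,0],[0,0,0],[0,0,0],[0,0,0]], grip=[-1,1,1,1,1])

```text
time: 12.65
tool_pos: [456.0, 195.4, 21.1]
tool_rot: [-2.234, -2.207, -0.003]
force: [0.6, 0.8, -1.3]
gripper_width: 56.7
```

```bash
python3 -c "
from h import *
go(455,194,21)
q=shot('scene','c2s.png')
cv2.imwrite('pics/c2c.png',cv2.resize(cv2.imread('pics/c2s.png')[130:290,290:430],None,fx=4,fy=4,interpolation=2))"
```

```text
t 12.65 pos [456.  195.4  21.1] F [ 0.6  0.8 -1.3] w 56.7 q [ 0.316  0.402  2.053  0.003  0.685 -1.245]
[[ 0.012  1.     0.   ]
 [ 1.    -0.012  0.002]
 [ 0.002  0.    -1.   ]]
offset cm [-0.14 -0.1   0.01] norm 0.2 rot deg [ 0.  -0.1 -0.1]
```

View pics/c2c.png

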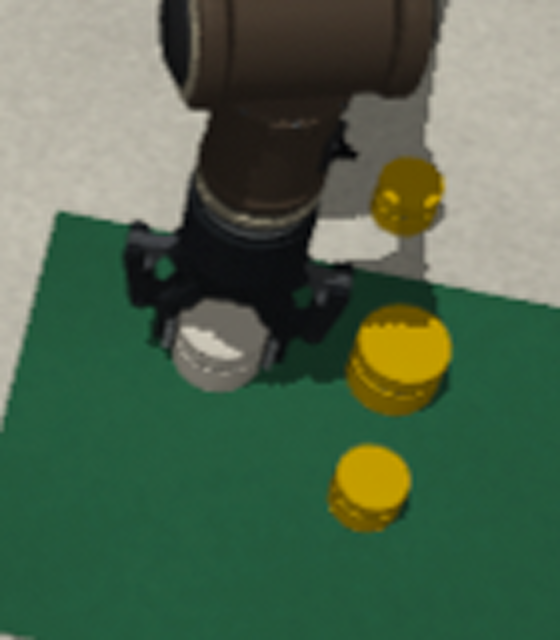

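The white jar is held between the pads (width 56.7). Lifting it and carrying it over the pad.

Request:
carry_out(delta_rot=[[0,0,0],[0,0,0],[0,0,0],[0,0,0],[0,0,0],[0,0,0],[0,0,0],[0,0,0],[0,0,0],[0,0,0],[0,0,0]], offset=[[0,0,-2.5],[0,0,-3],[0,0,-3],[0,0,-3],[0,0,-2],[-4.2,0.8,0],[-4.2,0.8,0],[-4.2,0.9,0],[-4.2,0.9,0],[-4.2,0.9,0],[-4.2,0.9,0]], grip=[1,1,1,1,1,1,1,1,1,1,1])

```text
time: 13.8
tool_pos: [504.1, -60.7, 160.4]
tool_rot: [-2.221, -2.22, -0.003]
force: [1.2, 0.3, -1.7]
gripper_width: 56.9
```

```bash
python3 -c "
from h import *
go(518.5,-102.5,120)"
```

```text
t 13.8 pos [504.1 -60.7 160.4] F [ 1.2  0.3 -1.7] w 56.9 q [-0.207  0.183  1.974  0.003  0.985 -1.779]
[[ 0.     1.     0.   ]
 [ 1.    -0.     0.003]
 [ 0.003  0.    -1.   ]]
offset cm [-4.19  1.44  4.03] norm 6.0 rot deg [ 0.  -0.2  0.6]
```

Request:
carry_out(delta_rot=[[0,0,0.5],[0,0,0],[0,0,0],[0,0,0],[0,0,0]], offset=[[-2.1,0.7,0],[-1.9,0.7,0],[0,0,1.5],[0,-0.2,1.5],[0,0,0]], grip=[1,1,1,1,1])

```text
time: 14.3
tool_pos: [516.5, -109.9, 129.6]
tool_rot: [2.242, 2.199, 0.003]
force: [0.5, 0.3, -1.3]
gripper_width: 56.7
```

```bash
python3 -c "
from h import *
go(518.5,-102.5,91)
q=shot('scene','d1s.png')
cv2.imwrite('pics/d1c.png',cv2.resize(cv2.imread('pics/d1s.png')[110:280,150:310],None,fx=3.5,fy=3.5,interpolation=2))"
```

```text
t 14.3 pos [ 516.5 -109.9  129.6] F [ 0.5  0.3 -1.3] w 56.7 q [-2.930e-01  2.630e-01  1.948e+00  1.000e-03  9.290e-01 -1.845e+00]
[[ 0.02   1.     0.002]
 [ 1.    -0.02   0.001]
 [ 0.001  0.002 -1.   ]]
offset cm [0.74 0.17 3.86] norm 3.9 rot deg [ 0.1 -0.  -0.5]
```

View pics/d1c.png

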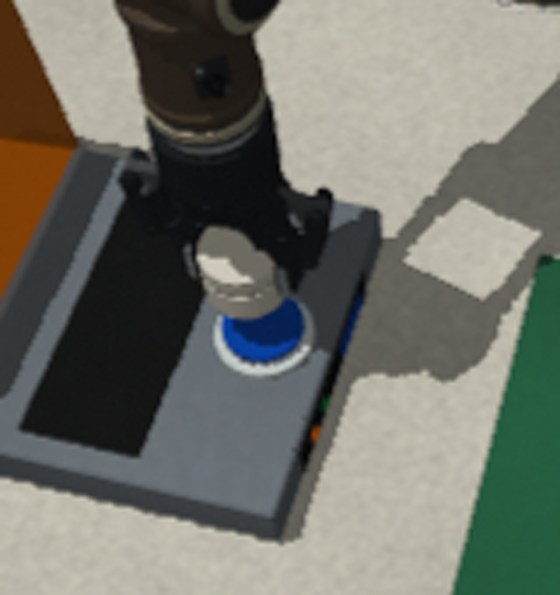

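```bash
python3 -c "
from h import *
cv2.imwrite('pics/d1d.png',cv2.resize(cv2.imread('pics/d1s.png')[150:225,190:260],None,fx=8,fy=8,interpolation=2))
q=arm.read_camera('scene')
P=np.array([518,-109,129.6])
print(proj(q,[[516.5,-109.9,z] for z in (110.6,155.6)]))"
```

```text
[[220.13073337 191.5967896 ]
 [217.76778515 180.77193971]]
```

View pics/d1d.png

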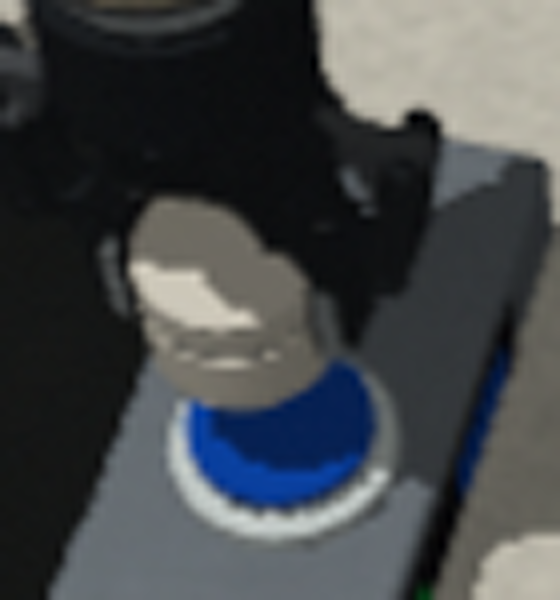

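The crop shows the jar's sides parallel to the projected vertical (about 19 zoomed px lean expected, about 20 seen), so it is upright. Now lining up on the pad and pressing.

Request:
carry_out(delta_rot=[[0,0,-0.5],[0,0,0],[0,0,0],[0,0,0]], offset=[[0.75,0.2,0.5],[0,-0.1,1.5],[0,-0.2,1.2],[0,0,0]], grip=[1,1,1,1])

```text
time: 14.8
tool_pos: [520.2, -100.4, 101.0]
tool_rot: [2.223, 2.207, 0.012]
force: [-0.4, -0.4, -2.5]
gripper_width: 57.2
```

```bash
python3 -c "
from h import *
go(518.5,-102.5,89)"
```

```text
t 14.8 pos [ 520.2 -100.4  101. ] F [-0.4 -0.4 -2.5] w 57.2 q [-0.274  0.306  1.964  0.003  0.86  -1.839]
[[ 0.007  1.     0.012]
 [ 1.    -0.007 -0.001]
 [-0.001  0.012 -1.   ]]
offset cm [-0.21 -0.19  1.19] norm 1.2 rot deg [0.7 0.1 0.2]
```

Request:
carry_out(delta_rot=[[0.7,0,0],[0,0,0],[0,0,0]], offset=[[-0.2,-0.25,0.8],[0,0,0.7],[0,0,0]], grip=[1,1,1])

```text
time: 15.1
tool_pos: [518.9, -102.2, 86.5]
tool_rot: [2.227, 2.214, -0.001]
force: [-1.6, -0.6, 3.9]
gripper_width: 56.8
```

```bash
python3 -c "
from h import *
go(518.5,-102.5,77)"
```

```text
t 15.1 pos [ 518.9 -102.2   86.5] F [-1.6 -0.6  3.9] w 56.8 q [-0.276  0.333  1.964 -0.002  0.844 -1.839]
[[ 0.006  1.     0.   ]
 [ 1.    -0.006 -0.002]
 [-0.002  0.    -1.   ]]
offset cm [-0.02 -0.04  0.95] norm 0.9 rot deg [0.  0.1 0.3]
```

Contact force is starting (3.9 N). Pressing further.

Request:
carry_out(delta_rot=[[0,0,0],[0,0,0],[0,0,0]], offset=[[0,0,0.6],[0,0,0.6],[0,0,0]], grip=[1,1,1])

```text
time: 15.4
tool_pos: [519.6, -102.4, 77.5]
tool_rot: [2.229, 2.214, -0.002]
force: [-2.4, 1.2, 7.0]
gripper_width: 56.5
```

```bash
python3 -c "
from h import *
go(518.5,-102.5,75)"
```

```text
t 15.4 pos [ 519.6 -102.4   77.5] F [-2.4  1.2  7. ] w 56.5 q [-2.760e-01  3.500e-01  1.964e+00 -1.000e-03  8.280e-01 -1.840e+00]
[[ 0.007  1.    -0.001]
 [ 1.    -0.007 -0.001]
 [-0.001 -0.001 -1.   ]]
offset cm [-0.01 -0.11  0.25] norm 0.3 rot deg [-0.   0.1  0.2]
```

Request:
carry_out(delta_rot=[[0,0,0],[0,0,0],[0,0,0]], offset=[[0,-0.05,0.4],[0,0,0.3],[0,0,0]], grip=[1,1,1])

```text
time: 15.7
tool_pos: [519.7, -102.5, 78.2]
tool_rot: [-2.227, -2.212, 0.004]
force: [-3.5, 0.4, 6.4]
gripper_width: 57.3
```

```bash
python3 -c "
from h import *
go(518.5,-102.5,75)"
```

```text
t 15.7 pos [ 519.7 -102.5   78.2] F [-3.5  0.4  6.4] w 57.3 q [-2.770e-01  3.500e-01  1.962e+00 -1.000e-03  8.330e-01 -1.840e+00]
[[ 0.007  1.    -0.004]
 [ 1.    -0.007  0.   ]
 [ 0.    -0.004 -1.   ]]
offset cm [-0.01 -0.12  0.32] norm 0.3 rot deg [-0.2 -0.   0.2]
```

Request:
carry_out(delta_rot=[[0,0,0],[0,0,0],[0,0,0]], offset=[[0,-0.05,0.7],[0,0,0.7],[0,0,0.7]], grip=[1,1,1])

```text
time: 16.0
tool_pos: [520.2, -102.7, 76.5]
tool_rot: [-2.221, -2.207, 0.011]
force: [-19.4, 5.3, 46.8]
gripper_width: 56.9
```

```bash
python3 -c "
from h import *
go(518.5,-102.5,75)"
```

```text
t 16.0 pos [ 520.2 -102.7   76.5] F [-19.4   5.3  46.8] w 56.9 q [-2.760e-01  3.590e-01  1.955e+00 -1.000e-03  8.410e-01 -1.840e+00]
[[ 0.006  1.    -0.012]
 [ 1.    -0.006  0.003]
 [ 0.003 -0.012 -1.   ]]
offset cm [ 0.02 -0.17  0.15] norm 0.2 rot deg [-0.7 -0.1  0.2]
```

Request:
carry_out(delta_rot=[[-0.5,0,0],[0,0,0],[0,0,0]], offset=[[0,-0.1,0.2],[0,0,0.2],[0,0,0.2]], grip=[1,1,1])

```text
time: 16.3
tool_pos: [520.4, -102.7, 77.8]
tool_rot: [-2.227, -2.213, -0.001]
force: [-2.9, 1.5, 7.3]
gripper_width: 56.9
```

```bash
python3 -c "
from h import *
go(518.5,-102.5,75)"
```

```text
t 16.3 pos [ 520.4 -102.7   77.8] F [-2.9  1.5  7.3] w 56.9 q [-0.278  0.351  1.962  0.003  0.83  -1.844]
[[ 0.006  1.    -0.001]
 [ 1.    -0.006  0.002]
 [ 0.002 -0.001 -1.   ]]
offset cm [ 0.02 -0.19  0.28] norm 0.3 rot deg [-0.1 -0.1  0.2]
```

Request:
carry_out(delta_rot=[[0,0,0],[0,0,0],[0,0,0],[0,0,0]], offset=[[0,-0.1,0.4],[0,-0.05,0.35],[0,0,0.35],[0,0,0.35]], grip=[1,1,1,1])

```text
time: 16.7
tool_pos: [520.4, -102.7, 76.5]
tool_rot: [-2.225, -2.211, 0.001]
force: [-9.0, 1.9, 24.2]
gripper_width: 57.1
```

```bash
python3 -c "
from h import *
go(518.5,-102.5,75)
q=shot('scene','e1s.png')
cv2.imwrite('pics/e1d.png',cv2.resize(cv2.imread('pics/e1s.png')[150:235,185:270],None,fx=7,fy=7,interpolation=2))"
```

```text
t 16.7 pos [ 520.4 -102.7   76.5] F [-9.   1.9 24.2] w 57.1 q [-0.278  0.355  1.96   0.003  0.832 -1.844]
[[ 0.006  1.    -0.004]
 [ 1.    -0.006  0.003]
 [ 0.003 -0.004 -1.   ]]
offset cm [ 0.02 -0.19  0.15] norm 0.2 rot deg [-0.2 -0.2  0.2]
```

View pics/e1d.png

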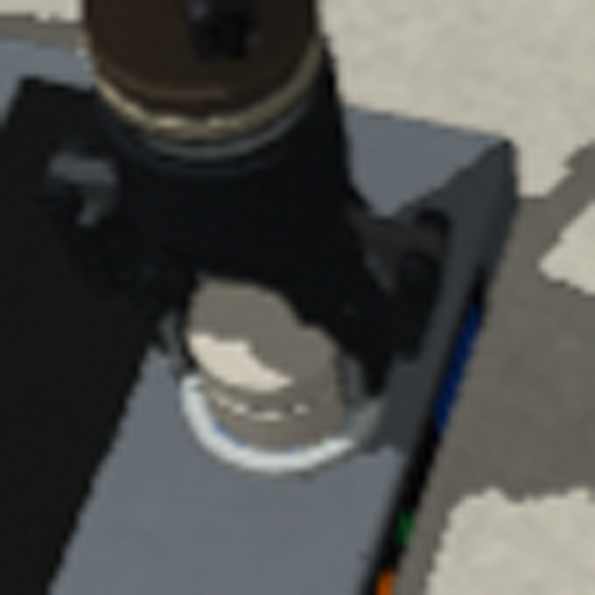

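The jar stands centred inside the collar at crop (265,400), with a thin blue rim in front. At 24 N the pad is bottomed. Holding here for over 2 s.

Request:
carry_out(delta_rot=[[0,0,0],[0,0,0],[0,0,0],[0,0,0],[0,0,0],[0,0,0],[0,0,0],[0,0,0],[0,0,0],[0,0,0],[0,0,0],[0,0,0]], offset=[[0,0,0.35],[0,0,0.35],[0,0,0.35],[0,0,0.35],[0,0,0.35],[0,0,0.35],[0,0,0.35],[0,0,0.35],[0,0,0.35],[0,0,0.35],[0,0,0.35],[0,0,0.35]], grip=[1,1,1,1,1,1,1,1,1,1,1,1])

```text
time: 17.95
tool_pos: [520.5, -102.8, 76.8]
tool_rot: [-2.216, -2.201, 0.015]
force: [-10.2, 4.0, 23.7]
gripper_width: 56.7
```

Request:
carry_out(delta_rot=[[0,0,0],[0,0,0],[0,0,0],[0,0,0],[0,0,0],[0,0,0],[0,0,0],[0,0,0],[0,0,0],[0,0,0],[0,0,0],[0,0,0]], offset=[[0,-0.05,0.35],[0,0,0.35],[0,0,0.35],[0,0,0.35],[0,0,0.35],[0,0,0.35],[0,0,0.35],[0,0,0.35],[0,0,0.35],[0,0,0.35],[0,0,0.35],[0,0,0.35]], grip=[1,1,1,1,1,1,1,1,1,1,1,1])

```text
time: 19.15
tool_pos: [520.8, -102.9, 77.0]
tool_rot: [-2.208, -2.194, 0.026]
force: [-10.0, 2.7, 23.0]
gripper_width: 57.0
```

```bash
python3 -c "
from h import *
go(518.5,-102.5,75)"
```

```text
t 19.15 pos [ 520.8 -102.9   77. ] F [-10.    2.7  23. ] w 57.0 q [-0.277  0.369  1.938 -0.     0.868 -1.841]
[[ 0.006  0.999 -0.032]
 [ 1.    -0.006  0.009]
 [ 0.009 -0.032 -0.999]]
offset cm [ 0.04 -0.22  0.21] norm 0.3 rot deg [-1.9 -0.5  0.2]
```

The force held at about 23 N, but the tool drifted to a 1.9° tilt. I'll straighten it and hold another 2.4 s to be safe.

Request:
carry_out(delta_rot=[[-0.6,-0.2,0],[-0.6,-0.2,0],[-0.6,-0.1,0],[-0.2,0,0],[-0.2,0,0],[-0.2,0,0],[-0.2,0,0],[-0.2,0,0],[-0.2,0,0],[-0.2,0,0],[-0.2,0,0],[-0.2,0,0]], offset=[[0,-0.05,0.35],[0,-0.05,0.35],[0,0,0.35],[0,0,0.35],[0,0,0.35],[0,0,0.35],[0,0,0.35],[0,0,0.35],[0,0,0.35],[0,0,0.35],[0,0,0.35],[0,0,0.35]], grip=[1,1,1,1,1,1,1,1,1,1,1,1])

```text
time: 20.35
tool_pos: [520.6, -102.8, 76.6]
tool_rot: [2.222, 2.209, 0.02]
force: [-9.7, 1.8, 24.8]
gripper_width: 56.6
```

```bash
python3 -c "
from h import *
go(518.5,-102.5,75)"
```

```text
t 20.35 pos [ 520.6 -102.8   76.6] F [-9.7  1.8 24.8] w 56.6 q [-0.281  0.346  1.973  0.01   0.809 -1.853]
[[ 0.006  1.     0.015]
 [ 1.    -0.006  0.003]
 [ 0.003  0.015 -1.   ]]
offset cm [ 0.03 -0.21  0.15] norm 0.3 rot deg [ 0.9 -0.2  0.3]
```

Request:
carry_out(delta_rot=[[0.4,0,0],[0.3,0,0],[0,0,0],[-0.1,0,0],[-0.1,0,0],[-0.1,0,0],[-0.1,0,0],[-0.1,0,0],[-0.1,0,0],[-0.1,0,0],[-0.1,0,0],[-0.1,0,0]], offset=[[0,0,0.35],[0,0,0.35],[0,0,0.35],[0,0,0.35],[0,0,0.35],[0,0,0.35],[0,0,0.35],[0,0,0.35],[0,0,0.35],[0,0,0.35],[0,0,0.35],[0,0,0.35]], grip=[1,1,1,1,1,1,1,1,1,1,1,1])

```text
time: 21.55
tool_pos: [520.5, -102.8, 76.6]
tool_rot: [-2.225, -2.212, -0.006]
force: [-9.5, 2.3, 23.9]
gripper_width: 56.8
```

```bash
python3 -c "
from h import *
go(460,-202.5,130)"
```

```text
t 21.55 pos [ 520.5 -102.8   76.6] F [-9.5  2.3 23.9] w 56.8 q [-0.28   0.353  1.962  0.007  0.828 -1.85 ]
[[ 0.006  1.    -0.   ]
 [ 1.    -0.006  0.006]
 [ 0.006 -0.    -1.   ]]
offset cm [-9.98 -5.99 -5.39] norm 12.8 rot deg [-0.  -0.3  0.3]
```

Request:
carry_out(delta_rot=[[0,0,0],[0,0,0],[0,0,0],[0,0,0],[0,0,0],[0,0,0],[0,0,0]], offset=[[0,0,-1],[0,0,-2],[0,0,-2],[-2.7,-1.5,0],[-2.7,-1.5,0],[-2.7,-1.5,0],[0,0,0]], grip=[1,1,1,1,1,1,1])

```text
time: 22.25
tool_pos: [477.9, -187.0, 130.6]
tool_rot: [2.22, 2.213, 0.014]
force: [-0.0, 0.8, -1.0]
gripper_width: 56.7
```

```bash
python3 -c "
from h import *
go(463,-202.5,75)"
```

```text
t 22.25 pos [ 477.9 -187.   130.6] F [-0.   0.8 -1. ] w 56.7 q [-0.461  0.231  1.987  0.008  0.915 -2.034]
[[ 0.003  1.     0.011]
 [ 1.    -0.003  0.001]
 [ 0.001  0.011 -1.   ]]
offset cm [-1.57 -1.54  5.54] norm 6.0 rot deg [ 0.6 -0.1  0.4]
```

Request:
carry_out(delta_rot=[[0.6,0,0.3],[0.2,0,0],[0.2,0,0],[0,0,0]], offset=[[-1.5,-1.4,0.5],[0,-0.2,1.5],[0,-0.2,1.5],[0,0,0]], grip=[1,1,1,1])

```text
time: 22.65
tool_pos: [460.9, -202.9, 94.5]
tool_rot: [-2.234, -2.206, 0.002]
force: [-0.9, -1.1, -1.6]
gripper_width: 56.9
```

```bash
python3 -c "
from h import *
go(463,-202.5,73)"
```

```text
t 22.65 pos [ 460.9 -202.9   94.5] F [-0.9 -1.1 -1.6] w 56.9 q [-5.010e-01  2.790e-01  2.017e+00 -1.000e-03  8.470e-01 -2.059e+00]
[[ 0.012  1.    -0.002]
 [ 1.    -0.012  0.001]
 [ 0.001 -0.002 -1.   ]]
offset cm [0.04 0.21 2.15] norm 2.2 rot deg [-0.1 -0.  -0.1]
```

Request:
carry_out(delta_rot=[[0,0,0],[0.1,0,0],[0,0,0]], offset=[[0,0.1,1.2],[0,0,0.9],[0,0,0.1]], grip=[1,1,1])

```text
time: 22.95
tool_pos: [463.7, -202.4, 71.6]
tool_rot: [-2.234, -2.208, 0.002]
force: [-0.0, 0.8, -2.4]
gripper_width: 56.7
```

```bash
python3 -c "
from h import *
go(463,-202.5,71)"
```

```text
t 22.95 pos [ 463.7 -202.4   71.6] F [-0.   0.8 -2.4] w 56.7 q [-4.970e-01  3.230e-01  2.020e+00 -1.000e-03  8.000e-01 -2.056e+00]
[[ 0.012  1.    -0.002]
 [ 1.    -0.012  0.   ]
 [ 0.    -0.002 -1.   ]]
offset cm [-0.01 -0.07  0.06] norm 0.1 rot deg [-0.1 -0.  -0.1]
```

Request:
carry_out(delta_rot=[[0,0,0],[0,0,0],[0,0,0],[0,0,0]], offset=[[0,0,0.15],[0,0,0.1],[0,0,0],[0,0,0]], grip=[1,1,-0.7,-0.7])

```text
time: 23.35
tool_pos: [465.5, -202.9, 71.9]
tool_rot: [2.233, 2.209, -0.001]
force: [0.3, -0.3, -0.3]
gripper_width: 72.4
```

Request:
carry_out(delta_rot=[[0,0,0],[0,0,0],[0,0,0],[0,0,0],[0,0,0]], offset=[[0,0,-1.5],[0,0,-3],[0,0,-4],[0,0,-4],[0,0,0]], grip=[-0.7,-0.7,-0.7,-0.7,-0.7])

```text
time: 23.85
tool_pos: [466.4, -202.8, 201.4]
tool_rot: [2.232, 2.209, -0.0]
force: [1.4, -0.1, 0.1]
gripper_width: 72.9
```

```bash
python3 -c "
from h import *
go(446.5,307,150)"
```

```text
t 23.85 pos [ 466.4 -202.8  201.4] F [ 1.4 -0.1  0.1] w 72.9 q [-4.960e-01  1.290e-01  1.942e+00 -1.000e-03  1.069e+00 -2.056e+00]
[[ 0.01   1.     0.001]
 [ 1.    -0.01  -0.001]
 [-0.001  0.001 -1.   ]]
offset cm [50.97 -2.52  5.07] norm 51.3 rot deg [0.1 0.1 0. ]
```

Next I move towards the yellow jar, then look again.

Request:
carry_out(delta_rot=[[0,0,0],[0,0,0],[0,0,0],[0,0,0],[0,0,0],[0,0,0],[0,0,0],[0,0,0],[0,0,0],[0,0,0]], offset=[[4.6,-0.3,0],[4.6,-0.3,0],[4.6,-0.3,0],[4.6,-0.3,0],[4.6,-0.2,0],[4.6,-0.2,0],[4.6,-0.2,0],[4.6,-0.2,0],[4.6,-0.2,0],[0,0,0]], grip=[-0.7,-0.7,-0.7,-0.7,-1,-1,-1,-1,-1,-1])

```text
time: 24.85
tool_pos: [453.3, 224.4, 200.5]
tool_rot: [2.231, 2.191, 0.016]
force: [0.6, -0.5, 1.2]
gripper_width: 85.2
```

Run:
```python
from h import *
go(446.5,307,150)
p=shot('top','f1.png');q=shot('scene','f1s.png')
cv2.imwrite('pics/f1c.png',np.vstack([cv2.imread('pics/f1.png')[60:360],cv2.imread('pics/f1s.png')[60:360]]))
for pic in (p,q):
    for l in('jar_white','jar_yellow','jar_red','jar_black'): print(l,jarpos(pic,l))
```

```text
t 24.85 pos [453.3 224.4 200.5] F [ 0.6 -0.5  1.2] w 85.2 q [ 0.379  0.117  1.958 -0.011  1.052 -1.168]
[[ 0.018  1.     0.017]
 [ 1.    -0.018 -0.003]
 [-0.003  0.017 -1.   ]]
offset cm [ 8.26 -0.91  5.01] norm 9.7 rot deg [ 1.   0.2 -0.4]
jar_white [(0.68, array([359., 224., 384., 245.]), 472)]
jar_yellow [(0.52, array([164., 286., 185., 299.]), 272), (0.44, array([172., 199., 187., 212.]), 77)]
jar_red []
jar_black []
jar_white [(0.9, array([180., 165., 205., 189.]), 528)]
jar_yellow [(0.79, array([371., 243., 391., 266.]), 304), (0.76, array([383., 173., 401., 188.]), 198), (0.75, array([378., 205., 401., 235.]), 554)]
jar_red []
jar_black []
```

View pics/f1c.png

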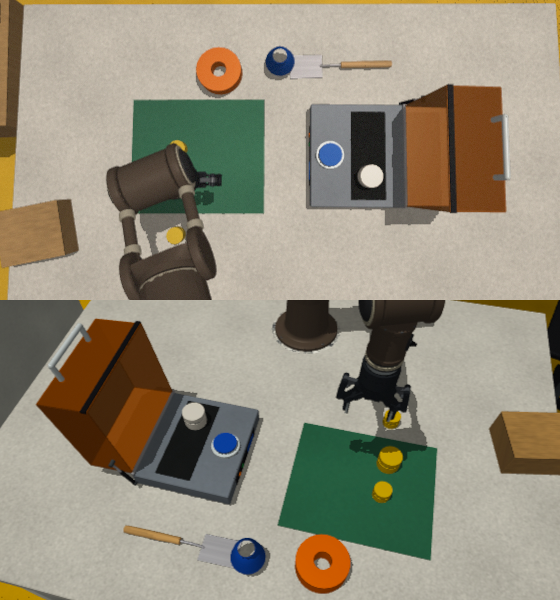

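The white jar stands on the black mat (top (371,236), scene (193,176)) and the hood is still open. The large yellow jar hasn't moved (scene (390,219)). Continuing to it.

Request:
carry_out(delta_rot=[[0,0,0],[1,0.2,-0.4],[0,0,0],[0.2,0,0],[0.2,0,0],[0.2,0,0],[0,0,0]], offset=[[4.0,-0.4,0],[3.6,-0.3,0],[0,-0.2,2],[0,-0.2,2],[0,-0.2,2],[0,-0.2,1.5],[0,0,0]], grip=[-1,-1,-1,-1,-1,-1,-1])

```text
time: 26.05
tool_pos: [444.8, 294.3, 125.1]
tool_rot: [-2.248, -2.187, 0.006]
force: [-0.3, -0.3, -0.2]
gripper_width: 85.8
```

Run:
```python
from h import *
go(446.5,307,80)
q=shot('scene','f2s.png'); g=cv2.cvtColor(q['image'],cv2.COLOR_RGB2HSV)
c,s=blob(g,(15,120,120),(35,255,255),(390,216));print(c,s,ray(q,c,47))
cv2.imwrite('pics/f2c.png',cv2.resize(cv2.imread('pics/f2s.png')[130:290,310:450],None,fx=3.7,fy=3.7,interpolation=2))
```

```text
t 26.05 pos [444.8 294.3 125.1] F [-0.3 -0.3 -0.2] w 85.8 q [ 0.501  0.283  1.933  0.005  0.931 -1.046]
[[ 0.028  1.    -0.006]
 [ 1.    -0.028  0.001]
 [ 0.001 -0.006 -1.   ]]
offset cm [1.27 0.16 4.51] norm 4.7 rot deg [-0.4 -0.1 -1. ]
[389.43373494 218.02008032] [379 210  24  16 249] [455.32612028 305.219883    47.        ]
```

View pics/f2c.png

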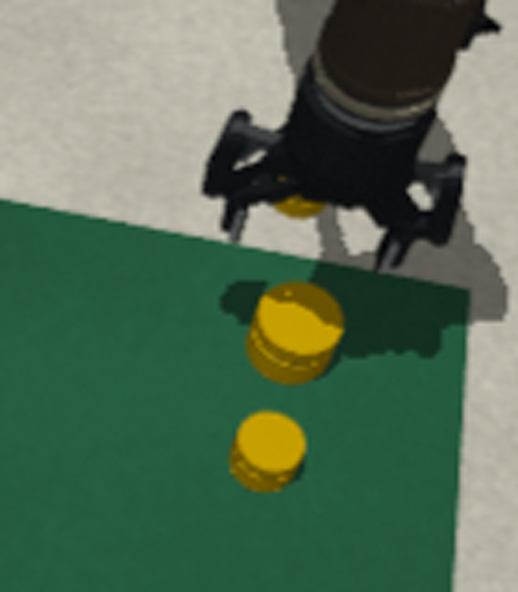

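The crop confirms the enlarged yellow jar at (295,330) is clearly wider (about 95 px) than the small one at (268,450) (about 75 px). Going down on it.

Request:
carry_out(delta_rot=[[-0.4,0,-1],[0,0,0],[0.2,0,0],[0.2,0,0],[0,0,0]], offset=[[1.3,0.1,0.5],[0,-0.1,1.5],[0,-0.2,1.5],[0,-0.2,1.2],[0,0,0]], grip=[-1,-1,-1,-1,-1])

```text
time: 26.6
tool_pos: [446.6, 312.2, 81.1]
tool_rot: [-2.23, -2.21, -0.014]
force: [-0.6, -0.6, -0.8]
gripper_width: 85.5
```

```bash
python3 -c "
from h import *
go(446.5,307,21)"
```

```text
t 26.6 pos [446.6 312.2  81.1] F [-0.6 -0.6 -0.8] w 85.5 q [ 0.528  0.364  1.934  0.006  0.835 -1.038]
[[ 0.009  1.     0.005]
 [ 1.    -0.009  0.008]
 [ 0.008  0.005 -1.   ]]
offset cm [-0.56 -0.03  6.  ] norm 6.0 rot deg [ 0.3 -0.5  0.1]
```

Request:
carry_out(delta_rot=[[0.3,-0.5,0],[0,0,0],[0.2,0,0],[0.2,0,0],[0,0,0]], offset=[[-0.6,-0.1,1.0],[0,-0.1,1.5],[0,-0.2,1.5],[0,-0.2,1.3],[0,0,0]], grip=[-1,-1,-1,-1,-1])

```text
time: 27.1
tool_pos: [441.2, 305.9, 25.3]
tool_rot: [-2.228, -2.209, 0.009]
force: [-1.1, 0.1, 0.5]
gripper_width: 85.2
```

```bash
python3 -c "
from h import *
go(446.5,307,21)"
```

```text
t 27.1 pos [441.2 305.9  25.3] F [-1.1  0.1  0.5] w 85.2 q [ 0.524  0.455  1.953  0.004  0.74  -1.041]
[[ 0.009  1.    -0.007]
 [ 1.    -0.009 -0.001]
 [-0.001 -0.007 -1.   ]]
offset cm [0.12 0.53 0.43] norm 0.7 rot deg [-0.4  0.1  0.1]
```

Request:
carry_out(delta_rot=[[-0.4,0,0],[0,0,0],[0,0,0]], offset=[[0.1,0.45,0.4],[0,0.1,0.1],[0,0,0]], grip=[-1,-1,-1])

```text
time: 27.4
tool_pos: [447.7, 307.0, 20.0]
tool_rot: [2.23, 2.21, 0.0]
force: [-0.8, -0.7, -0.3]
gripper_width: 85.5
```

Request:
carry_out(delta_rot=[[0,0,0],[0,0,0],[0,0,0],[0,0,0]], offset=[[0,0,0],[0,0,0],[0,0,0],[0,0,0]], grip=[1,1,1,1])

```text
time: 27.8
tool_pos: [449.0, 307.8, 21.6]
tool_rot: [2.23, 2.21, 0.006]
force: [-0.3, -0.8, -1.5]
gripper_width: 56.7
```

```bash
python3 -c "
from h import *
go(446.5,307,21)"
```

```text
t 27.8 pos [449.  307.8  21.6] F [-0.3 -0.8 -1.5] w 56.7 q [ 0.522  0.468  1.943 -0.002  0.726 -1.038]
[[ 0.009  1.     0.004]
 [ 1.    -0.009  0.001]
 [ 0.001  0.004 -1.   ]]
offset cm [-0.08 -0.25  0.06] norm 0.3 rot deg [ 0.2 -0.   0.1]
```

The width of 56.7 matches the white jar, so this is the full-size one. Lifting and carrying.

Request:
carry_out(delta_rot=[[0,0,0],[0,0,0],[0,0,0],[0,0,0],[0,0,0],[0,0,0],[0,0,0],[0,0,0],[0,0,0],[0,0,0],[0,0,0],[0,0,0]], offset=[[0,0,-2.5],[0,0,-3],[0,0,-3],[0,0,-3],[0,0,-2],[-4.5,0.8,0],[-4.5,0.8,0],[-4.5,0.8,0],[-4.5,0.8,0],[-4.5,0.8,0],[-4.5,0.8,0],[-4.5,0.8,0]], grip=[1,1,1,1,1,1,1,1,1,1,1,1])

```text
time: 29.0
tool_pos: [500.7, -13.2, 160.7]
tool_rot: [2.215, 2.225, 0.004]
force: [0.8, 0.5, -1.8]
gripper_width: 56.5
```

```bash
python3 -c "
from h import *
go(520,-102.5,130)"
```

```text
t 29.0 pos [500.7 -13.2 160.7] F [ 0.8  0.5 -1.8] w 56.5 q [-1.140e-01  1.670e-01  1.992e+00  1.000e-03  9.790e-01 -1.689e+00]
[[-0.005  1.     0.003]
 [ 1.     0.005  0.   ]
 [ 0.     0.003 -1.   ]]
offset cm [-8.94  1.87  3.08] norm 9.6 rot deg [ 0.2 -0.   0.9]
```

Request:
carry_out(delta_rot=[[0,0,0.5],[0,0,0.3],[0,0,0],[0,0,0],[0,0,0],[0,0,0]], offset=[[-3.0,0.7,0],[-2.8,0.6,0],[-2.4,0.5,0],[0,0,1.5],[0,-0.2,1.5],[0,0,0]], grip=[1,1,1,1,1,1])

```text
time: 29.6
tool_pos: [515.9, -106.6, 129.6]
tool_rot: [2.241, 2.196, 0.002]
force: [-0.4, 0.7, -1.7]
gripper_width: 56.9
```

```bash
python3 -c "
from h import *
go(520,-102.5,100)"
```

```text
t 29.6 pos [ 515.9 -106.6  129.6] F [-0.4  0.7 -1.7] w 56.9 q [-2.860e-01  2.590e-01  1.953e+00 -1.000e-03  9.250e-01 -1.836e+00]
[[ 0.02   1.     0.004]
 [ 1.    -0.02  -0.002]
 [-0.002  0.004 -1.   ]]
offset cm [0.43 0.39 2.96] norm 3.0 rot deg [ 0.2  0.1 -0.6]
```

Request:
carry_out(delta_rot=[[0,0,-0.5],[0,0,0],[0,0,0],[0,0,0]], offset=[[0.4,0.4,0.5],[0,-0.2,1.5],[0,-0.2,1.2],[0,0,0]], grip=[1,1,1,1])

```text
time: 30.0
tool_pos: [517.5, -101.3, 97.5]
tool_rot: [2.228, 2.207, 0.005]
force: [-1.1, -0.5, -1.2]
gripper_width: 56.8
```

```bash
python3 -c "
from h import *
go(520,-102.5,88)"
```

```text
t 30.0 pos [ 517.5 -101.3   97.5] F [-1.1 -0.5 -1.2] w 56.8 q [-0.276  0.31   1.968 -0.     0.858 -1.837]
[[ 0.009  1.     0.006]
 [ 1.    -0.009 -0.002]
 [-0.002  0.006 -1.   ]]
offset cm [-0.12  0.24  0.95] norm 1.0 rot deg [0.4 0.1 0.1]
```

Request:
carry_out(delta_rot=[[0.3,0,0],[0,0,0],[0,0,0],[0,0,0],[0,0,0]], offset=[[-0.1,0.2,0.7],[0,0,0.7],[0,0,0.6],[0,0,0.5],[0,0,0.35]], grip=[1,1,1,1,1])

```text
time: 30.5
tool_pos: [521.1, -102.3, 77.1]
tool_rot: [-2.228, -2.212, 0.006]
force: [-12.4, 2.6, 28.4]
gripper_width: 56.6
```

```bash
python3 -c "
from h import *
go(520,-102.5,76)"
```

```text
t 30.5 pos [ 521.1 -102.3   77.1] F [-12.4   2.6  28.4] w 56.6 q [-0.274  0.354  1.959 -0.003  0.832 -1.836]
[[ 0.007  1.    -0.004]
 [ 1.    -0.007 -0.001]
 [-0.001 -0.004 -1.   ]]
offset cm [-0.02 -0.11  0.11] norm 0.2 rot deg [-0.2  0.1  0.2]
```

Bottomed out at 28 N. Holding with a small tilt correction.

Request:
carry_out(delta_rot=[[-0.2,0,0],[-0.1,0,0],[-0.1,0,0],[-0.1,0,0],[-0.1,0,0],[-0.1,0,0],[-0.1,0,0],[-0.1,0,0],[-0.1,0,0],[-0.1,0,0],[-0.1,0,0],[-0.1,0,0]], offset=[[0,0,0.35],[0,0,0.35],[0,0,0.35],[0,0,0.35],[0,0,0.35],[0,0,0.35],[0,0,0.35],[0,0,0.35],[0,0,0.35],[0,0,0.35],[0,0,0.35],[0,0,0.35]], grip=[1,1,1,1,1,1,1,1,1,1,1,1])

```text
time: 31.7
tool_pos: [521.1, -102.3, 77.1]
tool_rot: [-2.227, -2.212, -0.001]
force: [-10.7, 2.8, 22.8]
gripper_width: 56.9
```

Request:
carry_out(delta_rot=[[-0.1,0,0],[-0.1,0,0],[-0.1,0,0],[-0.1,0,0],[-0.1,0,0],[-0.1,0,0],[-0.1,0,0],[-0.1,0,0],[-0.1,0,0],[-0.1,0,0],[-0.1,0,0],[-0.1,0,0]], offset=[[0,0,0.35],[0,0,0.35],[0,0,0.35],[0,0,0.35],[0,0,0.35],[0,0,0.35],[0,0,0.35],[0,0,0.35],[0,0,0.35],[0,0,0.35],[0,0,0.35],[0,0,0.35]], grip=[1,1,1,1,1,1,1,1,1,1,1,1])

```text
time: 32.9
tool_pos: [521.1, -102.4, 77.2]
tool_rot: [-2.226, -2.212, -0.004]
force: [-10.5, 3.1, 24.1]
gripper_width: 56.5
```

```bash
python3 -c "
from h import *
go(520,-102.5,76)
q=shot('scene','g1s.png')
cv2.imwrite('pics/g1d.png',cv2.resize(cv2.imread('pics/g1s.png')[150:235,175:270],None,fx=7,fy=7,interpolation=2))"
```

```text
t 32.9 pos [ 521.1 -102.4   77.2] F [-10.5   3.1  24.1] w 56.5 q [-0.278  0.353  1.96   0.005  0.83  -1.846]
[[ 0.006  1.    -0.001]
 [ 1.    -0.006  0.004]
 [ 0.004 -0.001 -1.   ]]
offset cm [-0.01 -0.11  0.12] norm 0.2 rot deg [-0.  -0.2  0.2]
```

View pics/g1d.png

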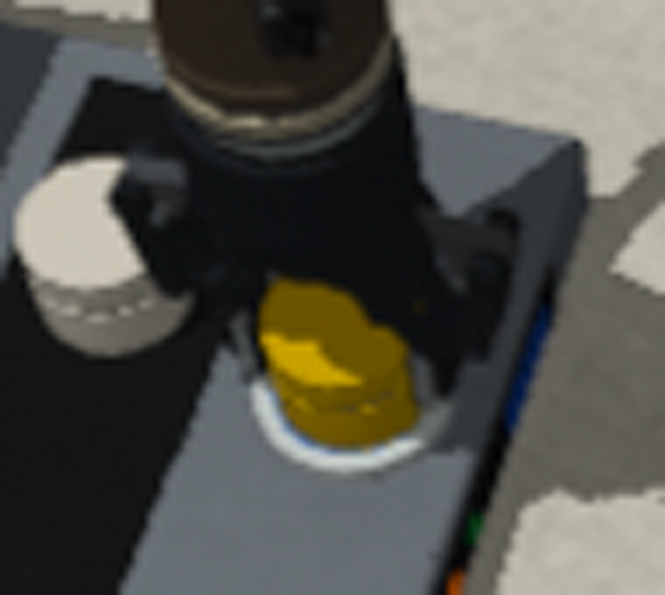

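The yellow jar was held upright and centred in the collar at crop (340,370) for 2.4 s at about 24 N. Now placing it on the mat.

Request:
carry_out(delta_rot=[[0,0,0],[0,0,0],[0,0,0],[0,0,0],[0,0,0],[0,0,0],[0,0,0]], offset=[[0,0,-1],[0,0,-2],[0,0,-2],[-2.7,1.4,0],[-2.7,1.4,0],[-2.7,1.4,0],[0,0,0]], grip=[1,1,1,1,1,1,1])

```text
time: 33.65
tool_pos: [568.0, -186.5, 132.1]
tool_rot: [2.221, 2.212, 0.012]
force: [0.6, 0.2, -0.7]
gripper_width: 56.6
```

```bash
python3 -c "
from h import *
go(572,-202.5,90)"
```

```text
t 33.65 pos [ 568.  -186.5  132.1] F [ 0.6  0.2 -0.7] w 56.6 q [-0.393  0.376  1.787  0.006  0.97  -1.963]
[[ 0.004  1.     0.01 ]
 [ 1.    -0.004  0.001]
 [ 0.001  0.01  -1.   ]]
offset cm [-1.6   0.36  4.22] norm 4.5 rot deg [ 0.6 -0.1  0.4]
```

Request:
carry_out(delta_rot=[[0.6,0,0.3],[0.1,0,0],[0.2,0,0],[0,0,0]], offset=[[-1.5,0.4,0.5],[0,-0.1,1.5],[0,-0.2,1.5],[0,0,0]], grip=[1,1,1,1])

```text
time: 34.05
tool_pos: [567.7, -200.1, 93.0]
tool_rot: [-2.228, -2.204, 0.004]
force: [0.1, 1.4, -1.8]
gripper_width: 56.9
```

```bash
python3 -c "
from h import *
go(572,-202.5,73)"
```

```text
t 34.05 pos [ 567.7 -200.1   93. ] F [ 0.1  1.4 -1.8] w 56.9 q [-4.110e-01  4.460e-01  1.780e+00  1.000e-03  9.240e-01 -1.972e+00]
[[ 0.011  1.    -0.008]
 [ 1.    -0.011  0.004]
 [ 0.004 -0.008 -1.   ]]
offset cm [-0.24  0.44  2.  ] norm 2.1 rot deg [-0.4 -0.2 -0. ]
```

Request:
carry_out(delta_rot=[[-0.4,-0.2,0],[0,0,0],[0,0,0]], offset=[[-0.2,0.1,1.2],[0,0,0.9],[0,0,0.1]], grip=[1,1,1])

```text
time: 34.35
tool_pos: [567.5, -199.7, 71.0]
tool_rot: [-2.228, -2.21, 0.002]
force: [-3.7, -2.3, 13.2]
gripper_width: 57.2
```

```bash
python3 -c "
from h import *
go(572,-202.5,71)"
```

```text
t 34.35 pos [ 567.5 -199.7   71. ] F [-3.7 -2.3 13.2] w 57.2 q [-0.411  0.476  1.791 -0.     0.879 -1.973]
[[ 0.008  1.    -0.004]
 [ 1.    -0.008  0.002]
 [ 0.001 -0.004 -1.   ]]
offset cm [-0.28  0.45 -0.01] norm 0.5 rot deg [-0.2 -0.1  0.1]
```

Firm contact with the mat. Releasing and rising.

Request:
carry_out(delta_rot=[[0,0,0],[0,0,0],[0,0,0],[0,0,0],[0,0,0],[0,0,0],[0,0,0],[0,0,0],[0,0,0]], offset=[[0,0,-0.05],[0,0,0],[0,0,0],[0,0,-1.5],[0,0,-3],[0,0,-4],[0,0,-4],[0,0,-4],[0,0,-4]], grip=[1,-0.7,-0.7,-0.7,-0.7,-0.7,-0.7,-0.7,-0.7])

```text
time: 35.25
tool_pos: [563.8, -195.7, 280.1]
tool_rot: [-2.216, -2.201, 0.009]
force: [-0.3, 0.0, -0.1]
gripper_width: 72.9
```

Request:
carry_out(delta_rot=[[0,0,0],[0,0,0],[0,0,0],[0,0,0],[0,0,0],[0,0,0]], offset=[[2,0,-4.5],[3,0,-4],[3,0,-3],[0,-4,0],[0,-4,0],[0,0,0]], grip=[0,0.34,0.34,0.34,0.34,0.34])

```text
time: 35.85
tool_pos: [486.6, -114.4, 415.4]
tool_rot: [2.224, 2.212, 0.011]
force: [0.3, 1.6, 0.2]
gripper_width: 28.1
```

Run:
```python
from h import *
st()
p=shot('top','i1.png');q=shot('scene','i1s.png')
cv2.imwrite('pics/i1c.png',cv2.resize(np.vstack([cv2.imread('pics/i1.png')[130:290,280:530],cv2.imread('pics/i1s.png')[100:290,20:270]]),None,fx=2,fy=1.7))
gp,gq=[cv2.cvtColor(x['image'],cv2.COLOR_RGB2HSV) for x in(p,q)]
P=(517.3,-177.4,-.011)
def loc(X):
    d=X[:2]-np.array(P[:2]);c,s=np.cos(P[2]),np.sin(P[2]);return np.round([c*d[0]+s*d[1],-s*d[0]+c*d[1]],1)
for n,lo,hi,ct,cs in [('w',(0,0,140),(180,60,255),(371,236),(193,172)),('y',(15,120,110),(35,255,255),(371,190),(180,195))]:
    for pic,g,cc in((p,gp,ct),(q,gq,cs)):
        c,s=blob(g,lo,hi,cc);X=ray(pic,c,97);print(n,c,s,X,'local',loc(X))
for l in('jar_white','jar_yellow','hood'): print(l,jarpos(p,l),jarpos(q,l))
```

```text
t 35.85 pos [ 486.6 -114.4  415.4] F [0.3 1.6 0.2] w 28.1 q [-0.321 -0.056  1.698  0.004  1.492 -1.886]
[[ 0.005  1.     0.009]
 [ 1.    -0.005  0.001]
 [ 0.001  0.009 -1.   ]]
w [355.17449664 227.70469799] [347 222  17  13 149] [ 482.23363631 -162.45252465   97.        ] local [-35.2  14.6]
w [188.00303951 181.53799392] [177 173  23  18 329] [ 497.63888008 -202.14671179   97.        ] local [-19.4 -25. ]
y [279.19981958  38.24328243] [    0     0   560   186 31038] [975.13176444  26.83881034  97.        ] local [455.6 209.3]
y [179.69796954 204.4822335 ] [168 194  24  24 394] [ 566.74563979 -198.33138609   97.        ] local [ 49.7 -20.4]
jar_white [(0.39, array([197., 104., 243., 155.]), 1682)] [(0.79, array([177., 175., 199., 198.]), 452), (0.68, array([212., 193., 235., 213.]), 431)]
jar_yellow [(0.51, array([170., 201., 185., 216.]), 213), (0.51, array([165., 286., 186., 301.]), 248), (0.16, array([321., 205., 339., 223.]), 114)] [(0.62, array([373., 245., 392., 265.]), 333), (0.6, array([166., 192., 192., 222.]), 590), (0.6, array([384., 170., 401., 190.]), 319)]
hood [(0.78, array([408., 145., 510., 272.]), 7213)] [(0.65, array([ 38.,  78., 172., 234.]), 13815), (0.55, array([167., 195., 190., 224.]), 591)]
```

View pics/i1c.png

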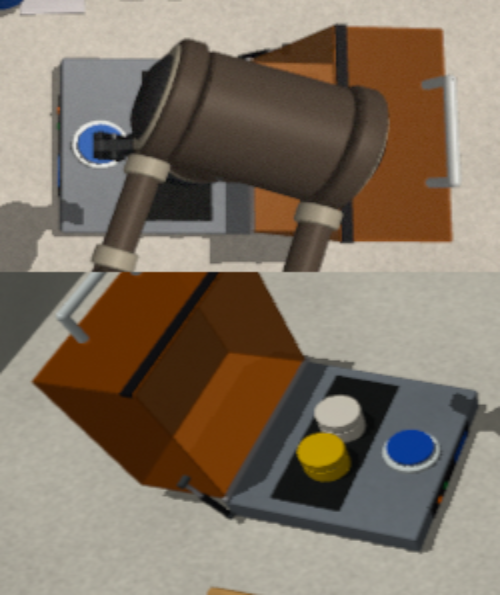

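The scene crop shows both jars on the mat. The white one has moved about 3 cm along the mat (scene now (188,184)), evidently the announced knock. It still stands upright at local (-19,-25), and yellow is at local (50,-20), so both are wholly on the mat. I'll recheck from the top once the arm is clear. Now to the handle.

Request:
carry_out(delta_rot=[[0,0,0],[0,0,0],[0,0,0],[0,0,0],[0,0,0],[0,0,0],[0,0,0],[0,0,0]], offset=[[-4,0.4,0],[-4,0.4,0],[-4,0.4,0],[-4,0.4,0],[-4,0.4,0],[-4,0.4,0],[-4,0.4,0],[0,0,0]], grip=[0.34,0.34,0.34,0.34,0.34,0.34,0.34,0.34])

```text
time: 37.05
tool_pos: [522.4, -406.6, 403.2]
tool_rot: [-2.217, -2.216, -0.011]
force: [0.3, -0.2, 0.0]
gripper_width: 28.1
```

Run:
```python
from h import *
go(515,-421,370)
p=shot('top','j1.png');q=shot('scene','j1s.png')
cv2.imwrite('pics/j1c.png',cv2.resize(np.vstack([cv2.imread('pics/j1.png')[130:290,280:530],cv2.imread('pics/j1s.png')[0:190,20:270]]),None,fx=2,fy=1.7))
gp,gq=[cv2.cvtColor(x['image'],cv2.COLOR_RGB2HSV) for x in(p,q)]
P=(517.3,-177.4,-.011)
def loc(X):
    d=X[:2]-np.array(P[:2]);c,s=np.cos(P[2]),np.sin(P[2]);return np.round([c*d[0]+s*d[1],-s*d[0]+c*d[1]],1)
for n,lo,hi,ct,cs in [('w',(0,0,140),(180,60,255),(371,225),(188,181)),('y',(15,120,110),(35,255,255),(371,190),(180,195))]:
    for pic,g,cc in((p,gp,ct),(q,gq,cs)):
        c,s=blob(g,lo,hi,cc);X=ray(pic,c,97);print(n,c,s,X,'local',loc(X))
```

```text
t 37.05 pos [ 522.4 -406.6  403.2] F [ 0.3 -0.2  0. ] w 28.1 q [-0.73   0.292  1.335  0.007  1.521 -2.301]
[[ 0.001  1.    -0.   ]
 [ 1.    -0.001  0.01 ]
 [ 0.01  -0.    -1.   ]]
offset cm [-1.48 -0.74  3.31] norm 3.7 rot deg [-0.  -0.6  0.6]
w [371.14903846 222.1875    ] [360 211  23  23 416] [ 495.96931526 -202.5629306    97.        ] local [-21.1 -25.4]
w [188.12       181.58461538] [177 173  23  18 325] [ 497.70654181 -201.81125935   97.        ] local [-19.3 -24.6]
y [369.08450704 195.10093897] [358 184  23  23 426] [ 564.0478593  -198.77143302   97.        ] local [ 47.  -20.9]
y [179.69211196 204.50890585] [168 194  24  24 393] [ 566.821157   -198.31811937   97.        ] local [ 49.7 -20.4]
```

View pics/j1c.png

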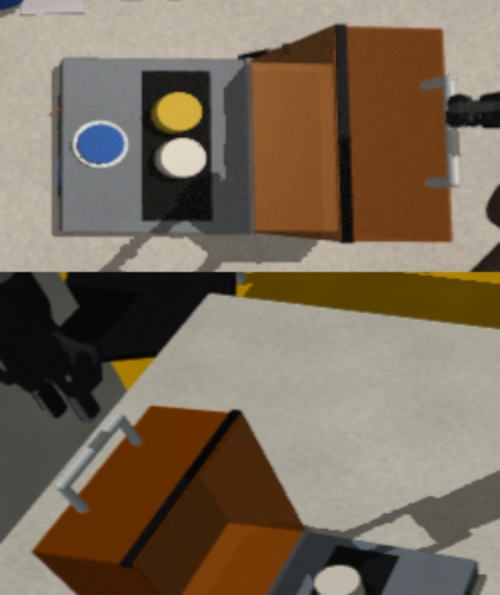

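Both jars are wholly on the mat, and the top and scene views agree within 3 mm. The handle bar is at top (506,206). Measuring it.

Run:
```python
from h import *
im=cv2.imread('pics/j1.png'); cv2.imwrite('pics/j2.png',cv2.resize(im[160:250,470:540],None,fx=8,fy=6,interpolation=2))
p=shot('top'); 
for u in [(506.5,215),(505,215),(508,215)]: print(u,ray(p,u,326))
print(proj(p,[(515,-422,326),(455,-422,326),(575,-422,326)]))
```

```text
(506.5, 215) [ 497.91590153 -424.50886877  326.        ]
(505, 215) [ 497.91848905 -421.53996186  326.        ]
(508, 215) [ 497.91331404 -427.47772576  326.        ]
[[504.80557427 206.41394599]
 [506.31198001 236.71502796]
 [503.31883457 176.50844308]]
```

View pics/j2.png

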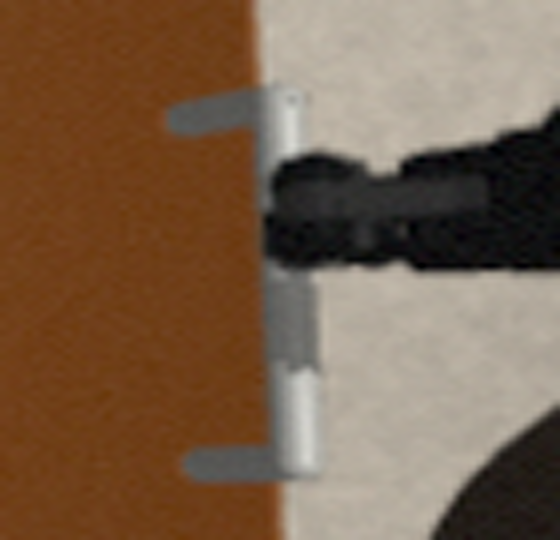

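Request:
carry_out(delta_rot=[[0,-0.5,0.6],[0,0,0],[0,0,0]], offset=[[-1.75,-0.7,1],[0,0,2],[0,0,0]], grip=[0.34,0.34,0.34])

```text
time: 37.5
tool_pos: [516.2, -417.5, 374.0]
tool_rot: [2.225, 2.217, 0.004]
force: [-0.1, 0.8, -1.1]
gripper_width: 28.4
```

Run:
```python
from h import *
go(515,-424,318)
q=shot('scene','k1s.png')
cv2.imwrite('pics/k1c.png',cv2.resize(cv2.imread('pics/k1s.png')[20:140,10:130],None,fx=5,fy=5,interpolation=2))
```

```text
t 37.5 pos [ 516.2 -417.5  374. ] F [-0.1  0.8 -1.1] w 28.4 q [-7.470e-01  3.010e-01  1.380e+00  2.000e-03  1.460e+00 -2.314e+00]
[[ 0.004  1.     0.002]
 [ 1.    -0.004  0.002]
 [ 0.002  0.002 -1.   ]]
offset cm [-0.66 -0.12  5.6 ] norm 5.6 rot deg [ 0.1 -0.1  0.4]
```

View pics/k1c.png

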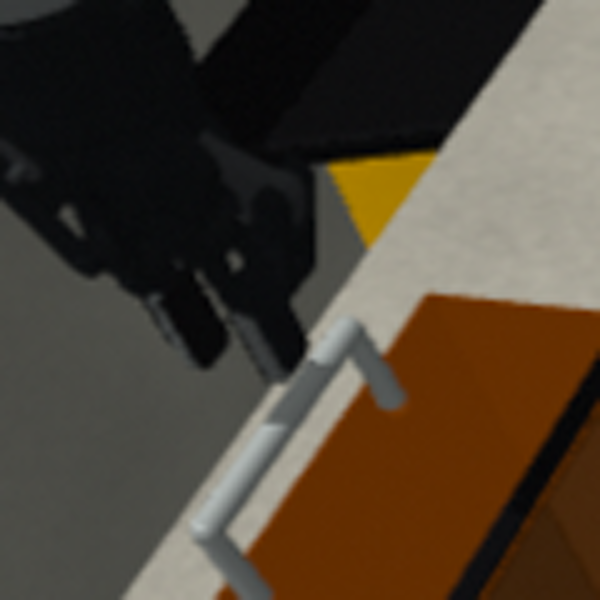

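Request:
carry_out(delta_rot=[[0,0,0.3],[0,0,0],[0,0,0]], offset=[[-0.55,0,1],[0,0,1.8],[0,0,0]], grip=[0.34,0.34,0.34])

```text
time: 37.85
tool_pos: [517.5, -424.4, 350.1]
tool_rot: [2.224, 2.206, 0.002]
force: [-0.6, -0.2, -1.5]
gripper_width: 28.2
```

Run:
```python
from h import *
go(515,-424,318)
q=shot('scene','k2s.png')
cv2.imwrite('pics/k2c.png',cv2.resize(cv2.imread('pics/k2s.png')[20:140,10:130],None,fx=5,fy=5,interpolation=2))
```

```text
t 37.85 pos [ 517.5 -424.4  350.1] F [-0.6 -0.2 -1.5] w 28.2 q [-7.520e-01  3.170e-01  1.406e+00  1.000e-03  1.410e+00 -2.315e+00]
[[ 0.008  1.     0.007]
 [ 1.    -0.008 -0.006]
 [-0.005  0.007 -1.   ]]
offset cm [ 0.05 -0.27  3.2 ] norm 3.2 rot deg [0.4 0.3 0.1]
```

View pics/k2c.png

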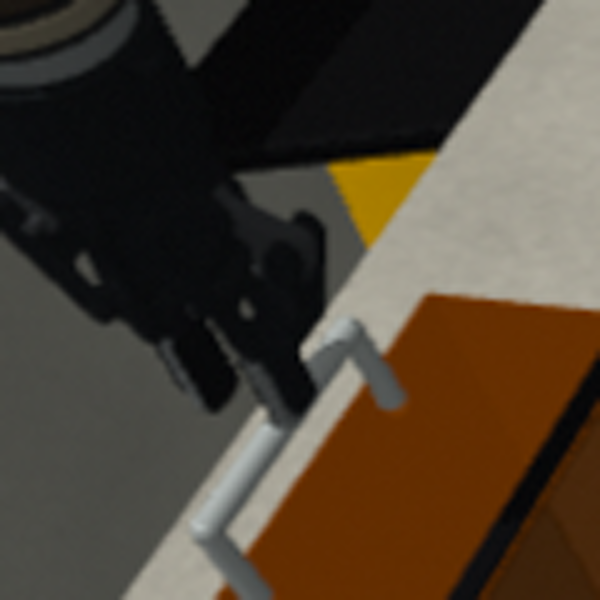

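The near finger passes on the deck side of the bar at crop (285,410), and the other finger is beyond it. Going down, then pinching.

Request:
carry_out(delta_rot=[[0.4,0.3,0],[0,0,0],[0,0,0]], offset=[[0.1,-0.2,1],[0,0,1],[0,0,0]], grip=[0.34,0.34,0.34])

```text
time: 38.2
tool_pos: [516.9, -424.9, 333.3]
tool_rot: [2.225, 2.208, -0.0]
force: [-0.1, 0.3, -1.0]
gripper_width: 28.4
```

```bash
python3 -c "
from h import *
go(515,-424,318)"
```

```text
t 38.2 pos [ 516.9 -424.9  333.3] F [-0.1  0.3 -1. ] w 28.4 q [-0.753  0.326  1.427 -0.     1.382 -2.316]
[[ 0.008  1.     0.005]
 [ 1.    -0.008 -0.005]
 [-0.005  0.005 -1.   ]]
offset cm [ 0.09 -0.19  1.53] norm 1.5 rot deg [0.3 0.3 0.2]
```

Request:
carry_out(delta_rot=[[0.3,0.3,0],[0,0,0],[0,0,0],[0,0,0],[0,0,0],[0,0,0]], offset=[[0.1,-0.1,1],[0,0,0.8],[0,0,0],[0,0,0],[0,0,0],[0,0,0]], grip=[0.34,0.34,0.34,1,1,1])

```text
time: 38.8
tool_pos: [515.9, -422.8, 313.8]
tool_rot: [-2.228, -2.211, -0.002]
force: [0.3, -0.9, -1.7]
gripper_width: 10.5
```

```bash
python3 -c "
from h import *
arc(-.07,10,r=300)"
```

```text
t 38.8 pos [ 515.9 -422.8  313.8] F [ 0.3 -0.9 -1.7] w 10.5 q [-7.520e-01  3.390e-01  1.449e+00  1.000e-03  1.357e+00 -2.316e+00]
[[ 0.008  1.    -0.001]
 [ 1.    -0.008  0.003]
 [ 0.003 -0.001 -1.   ]]
r 295.68070707423453 theta 1.678566094598675
[ 1.75  0.   -1.21]
[ 1.98  0.   -0.69]
[ 2.03  0.   -0.55]
[ 2.06  0.   -0.4 ]
[ 2.08  0.   -0.26]
[ 2.1   0.   -0.11]
[2.1  0.   0.04]
[2.09 0.   0.18]
[2.07 0.   0.33]
[2.05 0.   0.47]
```

Pinched (10.5 mm). Swinging it back along the arc in small rows.

```bash
cat >> h.py <<'E'
def arc2(step,n,dz=12.,hy=-297.4,r=299.2):
    s,R=st(); v=np.array([s['tool_pos'][1]-hy,s['tool_pos'][2]+dz-54]); a=np.arctan2(v[1],v[0]); print('r',np.round(np.hypot(*v),1),'theta',round(a-.3408,3), 'tilt',np.round(np.degrees(R[:2,2]),1))
    prev=v
    for i in range(n):
        t=np.array([r*np.cos(a+step*(i+1)),r*np.sin(a+step*(i+1))]); d=t-prev; prev=t
        print(np.round([d[0]/10,0,-d[1]/10],2).tolist(),end=',')
    print()
E
python3 -c "
from h import *
arc2(-.06,8)"
```

```text
t 38.8 pos [ 515.9 -422.8  313.8] F [ 0.3 -0.9 -1.7] w 10.5 q [-7.520e-01  3.390e-01  1.449e+00  1.000e-03  1.357e+00 -2.316e+00]
[[ 0.008  1.    -0.001]
 [ 1.    -0.008  0.003]
 [ 0.003 -0.001 -1.   ]]
r 299.3 theta 1.662 tilt [-0.1  0.1]
[1.66, 0.0, -0.69],[1.69, 0.0, -0.6],[1.72, 0.0, -0.5],[1.75, 0.0, -0.4],[1.77, 0.0, -0.29],[1.79, 0.0, -0.18],[1.79, 0.0, -0.08],[1.79, 0.0, 0.03],
```

Request:
carry_out(delta_rot=[[0,0,0],[0,0,0],[0,0,0],[0,0,0],[0,0,0]], offset=[[1.6,0,-0.7],[1.6,0,-0.6],[1.7,0,-0.5],[1.7,0,-0.4],[1.7,0,-0.3]], grip=[1,1,1,1,1])

```text
time: 39.3
tool_pos: [516.8, -338.7, 339.6]
tool_rot: [2.228, 2.207, -0.006]
force: [3.0, -1.2, -4.1]
gripper_width: 9.9
```

```bash
python3 -c "
from h import *
arc2(-.06,8)"
```

```text
t 39.3 pos [ 516.8 -338.7  339.6] F [ 3.  -1.2 -4.1] w 9.9 q [-0.648  0.221  1.546 -0.005  1.37  -2.209]
[[ 0.01   1.     0.001]
 [ 1.    -0.01  -0.007]
 [-0.007  0.001 -1.   ]]
r 300.5 theta 1.368 tilt [ 0.1 -0.4]
[1.8, 0.0, -0.06],[1.79, 0.0, -0.09],[1.79, 0.0, 0.02],[1.79, 0.0, 0.13],[1.78, 0.0, 0.24],[1.76, 0.0, 0.34],[1.74, 0.0, 0.45],[1.71, 0.0, 0.55],
```

Request:
carry_out(delta_rot=[[0,0,0],[0,0,0],[0,0,0],[0,0,0],[0,0,0],[0,0,0]], offset=[[1.8,0,0],[1.8,0,0],[1.8,0,0.05],[1.7,0,0.15],[1.7,0,0.25],[1.7,0,0.35]], grip=[1,1,1,1,1,1])

```text
time: 39.9
tool_pos: [518.1, -224.2, 335.0]
tool_rot: [2.221, 2.204, -0.006]
force: [0.8, -1.9, -1.6]
gripper_width: 9.9
```

```bash
python3 -c "
from h import *
arc2(-.05,8)"
```

```text
t 39.9 pos [ 518.1 -224.2  335. ] F [ 0.8 -1.9 -1.6] w 9.9 q [-0.481  0.113  1.68  -0.008  1.337 -2.043]
[[ 0.008  1.     0.006]
 [ 1.    -0.008 -0.012]
 [-0.012  0.006 -1.   ]]
r 302.0 theta 0.985 tilt [ 0.3 -0.7]
[1.37, 0.0, 0.67],[1.42, 0.0, 0.47],[1.39, 0.0, 0.54],[1.37, 0.0, 0.61],[1.33, 0.0, 0.68],[1.3, 0.0, 0.74],[1.26, 0.0, 0.81],[1.22, 0.0, 0.87],
```

Request:
carry_out(delta_rot=[[0.3,0.6,0],[0,0,0],[0,0,0],[0,0,0],[0,0,0],[0,0,0]], offset=[[1.35,0,0.6],[1.4,0,0.5],[1.35,0,0.55],[1.35,0,0.6],[1.3,0,0.7],[1.25,0,0.75]], grip=[1,1,1,1,1,1])

```text
time: 40.5
tool_pos: [519.0, -134.3, 295.4]
tool_rot: [-2.228, -2.212, -0.006]
force: [1.8, -1.8, -2.5]
gripper_width: 9.9
```

```bash
python3 -c "
from h import *
arc2(-.05,8)"
```

```text
t 40.5 pos [ 519.  -134.3  295.4] F [ 1.8 -1.8 -2.5] w 9.9 q [-0.337  0.089  1.786  0.004  1.267 -1.902]
[[ 0.007  1.     0.001]
 [ 1.    -0.007  0.004]
 [ 0.004  0.001 -1.   ]]
r 301.4 theta 0.658 tilt [0.1 0.2]
[1.12, 0.0, 1.02],[1.19, 0.0, 0.9],[1.15, 0.0, 0.96],[1.1, 0.0, 1.02],[1.05, 0.0, 1.07],[0.99, 0.0, 1.12],[0.93, 0.0, 1.17],[0.87, 0.0, 1.21],
```

Request:
carry_out(delta_rot=[[0,0,0],[0,0,0],[0,0,0],[0,0,0],[0,0,0],[0,0,0]], offset=[[1.1,0,1.0],[1.15,0,0.9],[1.1,0,0.95],[1.05,0,1.0],[1.0,0,1.05],[0.95,0,1.1]], grip=[1,1,1,1,1,1])

```text
time: 41.1
tool_pos: [519.9, -62.5, 231.1]
tool_rot: [-2.226, -2.211, -0.011]
force: [2.0, -2.1, -2.3]
gripper_width: 9.8
```

```bash
python3 -c "
from h import *
arc2(-.04,8)"
```

```text
t 41.1 pos [519.9 -62.5 231.1] F [ 2.  -2.1 -2.3] w 9.8 q [-0.208  0.124  1.882  0.009  1.135 -1.775]
[[ 0.007  1.     0.002]
 [ 1.    -0.007  0.008]
 [ 0.008  0.002 -1.   ]]
r 301.5 theta 0.337 tilt [0.1 0.4]
[0.55, 0.0, 1.09],[0.69, 0.0, 0.98],[0.65, 0.0, 1.0],[0.61, 0.0, 1.03],[0.57, 0.0, 1.05],[0.53, 0.0, 1.07],[0.49, 0.0, 1.09],[0.44, 0.0, 1.11],
```

Request:
carry_out(delta_rot=[[0,0,0],[0,0,0],[0,0,0],[0,0,0],[0,0,0]], offset=[[0.6,0,1.0],[0.6,0,0.9],[0.6,0,0.9],[0.5,0,0.9],[0.5,0,0.9]], grip=[1,1,1,1,1])

```text
time: 41.6
tool_pos: [520.2, -30.6, 180.5]
tool_rot: [-2.225, -2.21, -0.012]
force: [2.2, -0.7, -0.3]
gripper_width: 9.9
```

```bash
python3 -c "
from h import *
arc2(-.02,6)"
```

```text
t 41.6 pos [520.2 -30.6 180.5] F [ 2.2 -0.7 -0.3] w 9.9 q [-0.148  0.179  1.931  0.011  1.031 -1.717]
[[ 0.007  1.     0.002]
 [ 1.    -0.007  0.009]
 [ 0.009  0.002 -1.   ]]
r 300.6 theta 0.138 tilt [0.1 0.5]
[0.14, 0.0, 0.6],[0.26, 0.0, 0.54],[0.25, 0.0, 0.54],[0.24, 0.0, 0.55],[0.23, 0.0, 0.55],[0.22, 0.0, 0.56],
```

Request:
carry_out(delta_rot=[[0,0,0],[0,0,0],[0,0,0],[0,0,0],[0,0,0],[0,0,0]], offset=[[0.25,0,0.55],[0.25,0,0.5],[0.25,0,0.5],[0.2,0,0.5],[0.2,0,0.45],[0.2,0,0.4]], grip=[1,1,1,1,1,1])

```text
time: 42.2
tool_pos: [520.2, -16.8, 148.5]
tool_rot: [-2.226, -2.21, -0.009]
force: [2.5, -1.4, -3.1]
gripper_width: 9.8
```

```bash
python3 -c "
from h import *
arc2(-.01,6)"
```

```text
t 42.2 pos [520.2 -16.8 148.5] F [ 2.5 -1.4 -3.1] w 9.8 q [-0.12   0.222  1.954  0.009  0.966 -1.689]
[[ 0.007  1.     0.001]
 [ 1.    -0.007  0.007]
 [ 0.007  0.001 -1.   ]]
r 300.2 theta 0.022 tilt [0.  0.4]
[0.01, 0.0, 0.31],[0.1, 0.0, 0.28],[0.1, 0.0, 0.28],[0.1, 0.0, 0.28],[0.09, 0.0, 0.28],[0.09, 0.0, 0.29],
```

Request:
carry_out(delta_rot=[[0,0,0],[0,0,0],[0,0,0],[0,0,0],[0,0,0],[0,0,0]], offset=[[0.05,0,0.3],[0.05,0,0.3],[0,0,0.3],[0,0,0.3],[0,0,0.3],[0,0,0.3]], grip=[1,1,1,1,1,1])

```text
time: 42.8
tool_pos: [520.2, -16.1, 146.5]
tool_rot: [-2.222, -2.208, -0.001]
force: [-5.4, -0.1, 16.1]
gripper_width: 9.8
```

```bash
python3 -c "
from h import *
arc2(-.01,2)"
```

```text
t 42.8 pos [520.2 -16.1 146.5] F [-5.4 -0.1 16.1] w 9.8 q [-0.118  0.229  1.95   0.008  0.969 -1.687]
[[ 0.007  1.    -0.006]
 [ 1.    -0.006  0.007]
 [ 0.007 -0.006 -1.   ]]
r 300.1 theta 0.015 tilt [-0.3  0.4]
[0.02, 0.0, 0.31],[0.1, 0.0, 0.28],
```

It stops at z 146.5 with the force pushing back (16 N), so the hood is on its stop. Releasing and backing off upward.

Request:
carry_out(delta_rot=[[0,0,0],[0,0,0],[0,0,0],[0,0,0],[0,0,0],[0,0,0],[0,0,0],[0,0,0],[0,0,0],[0,0,0],[0,0,0],[0,0,0]], offset=[[0,0,0.1],[0,0,0],[0,0,0],[0,0,0],[0,0,-1.5],[0,0,-2.5],[0,0,-3],[0,0,-4],[0,0,-3],[3.5,-2,0],[3.5,-2,0],[3.5,-2,0]], grip=[1,0.34,0.34,0.34,0.34,0.34,0.34,0.34,0.34,0.34,0.34,0.34])

```text
time: 44.0
tool_pos: [459.0, 89.0, 289.5]
tool_rot: [-2.224, -2.187, 0.008]
force: [0.7, 1.1, 0.1]
gripper_width: 28.2
```

Request:
carry_out(delta_rot=[[0,0,0],[0,0,0],[0,0,0],[0,0,0],[0,0,0]], offset=[[4,-1,0],[4,-1,0],[4,-1,0],[4,0,0],[0,0,0]], grip=[0.34,0.34,0.34,0.34,0.34])

```text
time: 44.5
tool_pos: [425.5, 258.3, 290.9]
tool_rot: [-2.218, -2.187, 0.01]
force: [0.0, -0.4, -0.0]
gripper_width: 28.5
```

Run:
```python
from h import *
st()
p=shot('top','l1.png');q=shot('scene','l1s.png')
cv2.imwrite('pics/l1c.png',np.vstack([cv2.imread('pics/l1.png')[60:360],cv2.imread('pics/l1s.png')[60:360]]))
cv2.imwrite('pics/l1d.png',cv2.resize(np.hstack([cv2.imread('pics/l1.png')[140:290,285:435],cv2.imread('pics/l1s.png')[115:265,110:280]]),None,fx=2.4,fy=2.4,interpolation=2))
for pic,f0 in((p,'top0'),(q,'scene0')):
    a=cv2.imread('pics/%s.png'%f0)
    P=(517.3,-177.4,-.011)
    c,s=np.cos(P[2]),np.sin(P[2])
    L=[(130,120,174),(130,-120,174),(-130,-120,174),(-130,120,174),(60,162,154),(-60,162,154)]
    print(np.round(proj(pic,[(P[0]+c*x-s*y,P[1]+s*x+c*y,z) for x,y,z in L]),1).tolist())
    print(jarpos(pic,'hood'))
```

```text
t 44.5 pos [425.5 258.3 290.9] F [ 0.  -0.4 -0. ] w 28.5 q [ 0.444  0.023  1.865  0.025  1.268 -1.121]
[[ 0.014  1.    -0.023]
 [ 1.    -0.014  0.015]
 [ 0.015 -0.024 -1.   ]]
[[315.4, 155.8], [417.3, 156.8], [419.5, 268.2], [315.1, 267.1], [297.1, 186.2], [296.8, 236.6]]
[(0.55, array([295., 156., 419., 270.]), 12777)]
[[220.4, 229.5], [117.1, 206.3], [162.3, 121.5], [254.1, 138.9], [249.2, 211.3], [263.4, 169.5]]
[(0.97, array([118., 122., 265., 256.]), 13619)]
```

View pics/l1c.png

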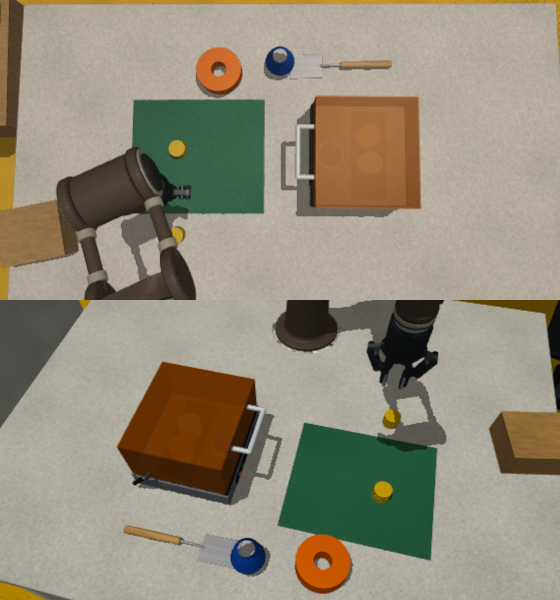

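View pics/l1d.png

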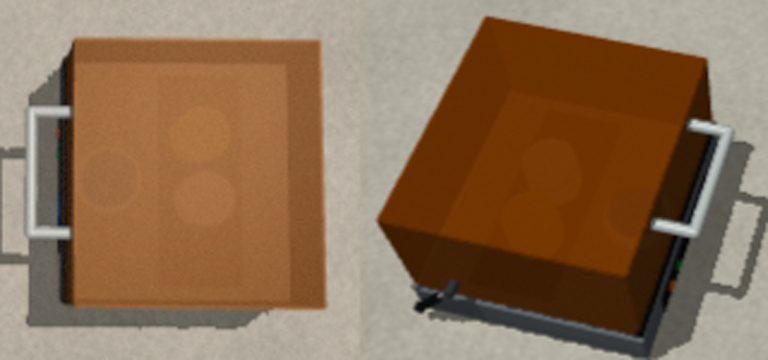

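The hood is shut with both jars visible under it on the mat (top (369,195) and (371,222)), and the bystanders are where they were. I'll do a quick comparison with the starting image around the handle, then hand in.

Run:
```python
from h import *
for a,b,(y0,y1,x0,x1) in (('top0','l1',(175,250,290,318)),('scene0','l1s',(160,260,235,272))):
    A=cv2.imread(f'pics/{a}.png')[y0:y1,x0:x1].astype(np.float32).mean(2);B=cv2.imread(f'pics/{b}.png')[y0:y1,x0:x1].astype(np.float32).mean(2)
    print(cv2.phaseCorrelate(A,B,cv2.createHanningWindow(A.shape[::-1],cv2.CV_32F)), np.abs(A-B).mean())
arm.finish_job()
```

```text
((-0.022673180425444528, 0.5394692093326086), 0.9935729155010647) 7.839682
((-0.04418416485368937, 0.001529743373062331), 1.0010500361919403) 6.6230626
the job is handed in; nothing more can be done
```

The job is handed in at about 44.5 s. The hood is shut over the white and yellow jars, both standing wholly on the black mat.

**What I did:**
- I swung the hood to its open stop, and it stayed open on its own.
- Only the white jar and three yellow jars were present, with no red or black. I used the largest yellow; it had the same 56.7 mm grip width as the white jar.
- I pressed white and then yellow upright on the pad, each bottomed out at about 24 N for at least 2.4 s.
- I stood both jars on the mat, then walked the hood shut in the grip without letting it slam.

**Last checks:**
- **Hood:** it met its stop with 16 N pushing back. The handle region matches the starting pictures to within about half a pixel.
- **Jars:** the top and scene views agreed within 3 mm that both were wholly on the mat. Both could be seen through the closed hood afterwards.
- **Bystanders:** the spool, vase, scraper and small yellow jars look unmoved in the last pictures.

**Things that did not go smoothly:**
- The first pinch on the handle was too high and was redone.
- White's press briefly peaked at 47 N. The tool then tilted 1.9°, so I straightened it and held for another 2.4 s.
- After I placed the white jar on the mat it moved about 3 cm along it, which I took to be the announced knock. It stayed upright and on the mat, so I left it.

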